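# Pack the drive repair kit into the caddy

## Robot

A 7-joint arm with a two-finger parallel gripper is mounted at the origin on a cart in front of the work surface, level with it; the furniture and walls round the work are solid. World frame = base frame: x ahead of the robot, y to its left, z up, the work surface at z = 0. Lengths are in m, angles in rad, forces in N, time in s.
With the tool pointing down it reaches from about 0.35 to 0.9 m from the base axis. Payload 7.2 kg.
Tool frame: the origin (TCP) lies at the very end of the fingers, on their centre line; the grasp point (between the pads) lies 19 mm behind it; z points along the fingers, y is the direction in which the jaws open and shut (so a half turn about z gives the same grasp; the last joint's range is limited). The gripper opens to 85 mm and grips with 20 to 120 N. Pads are 22 mm wide; open, the fingers measure 114 mm over their backs; the gripper's body (76 mm by 85 mm) begins 54 mm behind the grasp point. The pads swing forward as they close: fully open they stand 13 mm farther back than shut.
Start: joints at [1.176, 0.411, -0.013, 1.596, 0.006, 1.134, -0.082], TCP at [0.201, -0.592, 0.205] pointing down, gripper open.
Joint ranges: [-2.95, 2.95], [-0.29, 1.99], [-1.47, 1.44], [0.14, 2.54], [-1.03, 4.17], [0.13, 1.85], [-2.86, 2.86]. Speed limits (rad/s): [2.39, 2.39, 3.01, 3.01, 3.14, 3.14, 3.14].

## Interface

Orientations are given as [roll, pitch, yaw] about the fixed x, y, z axes, in that order (R = Rz(yaw) Ry(pitch) Rx(roll)).
In Python, from bench import env gives the robot as it stands.
- The arm moves only by the shell command python3 -m jog 'ROWS' [OPENING] [FORCE]. ROWS is JSON, a list of rows, each a list of 6 numbers: the shift along the tool's x, y, z in mm, then the turn, a rotation vector about the tool's x, y, z in degrees. In form: [[tx, ty, tz, rx, ry, rz], ...]. A call has exactly 5 rows; each row shifts and turns the commanded pose from where the row before left it, along the tool's axes as they then stand; what a row does not reach is not made up. A row lasts 1/8 s, in which the tool goes at most 62.5 mm and 10.7 degrees, less where a joint would pass 70% of its speed; a pose out of reach is approached as far as the arm can. A call is refused whole if a number of a shift passes 62.5 or a number of a turn 10.7, either way. A call with a gripper value outside its range is refused whole. OPENING is the finger opening in mm, from 0 to 85.4, set as the call begins (- or left out, the last holds). The fingers move at their own pace and stop on an object; FORCE is the grip in N (left out, the last holds). Time passes only in rows, so rows that do not move let the fingers close, or fill a call up. It gives the time, the measured TCP pose, the force and the opening at its end, in the units of the state.
- env.sense(): the state, without advancing time (a new reading comes with each control period).
- env.snapshot(name): name is "side" or "top" or "wrist"; returns the picture (420x560x3 uint8, red, green, blue); there is no depth.
- env.camera_params(name): a dict with "fx", "fy", "cx", "cy" (pixels), "extrinsics" (4x4, takes a point from world to camera coordinates). Camera axes: x right, y up, looking along -z (the intrinsics and any distortion apply to the point x, -y, -z); pixel columns grow to the right and rows downward; lengths in m; the calibration is good to about 2 mm. The wrist camera is an equidistant fisheye: a pixel r from the principal point sees the ray r / f radians off the axis. A picture is of the moment at which its call begins: read the wrist's pose just before it. camera_params takes no time and is no camera call; for the wrist camera it gives the pose at the moment of the call.
- env.finish_job(): hands the job in, once; it reports no verdict.
Trained networks look in the newest picture that a camera, given by its name, has taken for a name from the list of things; names that differ only in an ending like _2 or _b are one class to them, and where a whole thing is asked for, a point or a joint stands for the part that bears it (a point fixed in the world has none). Each returns a list of dicts, best first, with "confidence" (0 to 1); they miss things now and then, are a little off and sometimes report something else, mostly with a low value. They report only what shows in the picture. A call takes as long as a camera call. They do not tell look-alikes from the thing itself.
- env.spot_in(name, camera): "at" ([x, y, z] in m, in world coordinates, good to about 4 mm: the middle of the surface that is visible of it).
The state is a dict: "t": time; "qpos": joint angles; "dq": joint speeds; "tau": joint torques, N m; "position": TCP position; "eef_rot": TCP orientation; "ft_force": force on the tool from outside, world axes, zero at the start; "torque": the same for the moment, N m; "width": finger opening in m.
Only numpy, scipy, OpenCV 4.12 (cv2) and the standard library are available. Lean on these libraries where they do the work, as an engineer would, in place of code of your own. Each camera call takes 0.05 s, during which the arm holds its last target.

## Task

Pack the repair kit into the four-bin caddy: the stepper motor goes in the blue bin, the green terminal block in the yellow bin, the white fuse box in the green bin and the spool of solder in the red bin. Set each one down, do not drop it, so that it lies flat on the floor of its bin, the same side up as it was found. Leave the black rubber boot and the brown carton where they are; they are not part of the kit.

Things in the scene. Friction and masses are not known exactly. Their poses are not given: they have to be found in the camera images.
- motor_mid (a point): Loose, stands on the work surface (z = 0). Stepper motor with black body and pale metal ends, 0.34 kg, lying on its side: a body 47 mm long (x), 42 mm wide (y), 42 mm high, and a thin shaft (5 mm) that sticks out 20 mm from the -x end at half height. The point is the centre of the 47 x 42 x 42 body; z up. Grip across the 42 mm (y).
- terminal_mid (a point): Loose, stands on the work surface (z = 0). Green terminal block, 16 mm (x) by 60 mm (y), 18 mm high, 0.03 kg. The point is its centre, half-way up; z up. Grip across the 16 mm (x).
- fuses_mid (a point): Loose, stands on the work surface (z = 0). White cardboard fuse box, 55 mm (x) by 85 mm (y), 32 mm high, 0.06 kg. The point is its centre, half-way up; z up. Grip across the 55 mm (x).
- solder_mid (a point): Loose, stands on the work surface (z = 0). Spool of solder standing on end: two black round flanges of 55 mm diameter, silvery wire between them, 38 mm high, 0.22 kg. The point is its centre, half-way up, z along the spool's axis (up). Grip across the 55 mm flanges from any side.
- blue_bin_floor (a point): Blue plastic bin, open at the top, 112 x 112 mm outside, 104 x 104 mm inside, walls 4 mm thick and 20 mm high in all, so the rim is 16 mm above the inner floor; one of four bins standing two by two, 2 mm apart, in a fixed dark steel caddy tray (244 mm square). It does not move. The point is the centre of the inner floor, about 11 mm above the surface on which the loose things stand; x and y run along the bin's sides, z up.
- yellow_bin_floor (a point): Yellow plastic bin, open at the top, 112 x 112 mm outside, 104 x 104 mm inside, walls 4 mm thick and 20 mm high in all, so the rim is 16 mm above the inner floor; one of four bins standing two by two, 2 mm apart, in a fixed dark steel caddy tray (244 mm square). It does not move. The point is the centre of the inner floor, about 11 mm above the surface on which the loose things stand; x and y run along the bin's sides, z up.
- green_bin_floor (a point): Green plastic bin, open at the top, 112 x 112 mm outside, 104 x 104 mm inside, walls 4 mm thick and 20 mm high in all, so the rim is 16 mm above the inner floor; one of four bins standing two by two, 2 mm apart, in a fixed dark steel caddy tray (244 mm square). It does not move. The point is the centre of the inner floor, about 11 mm above the surface on which the loose things stand; x and y run along the bin's sides, z up.
- red_bin_floor (a point): Red plastic bin, open at the top, 112 x 112 mm outside, 104 x 104 mm inside, walls 4 mm thick and 20 mm high in all, so the rim is 16 mm above the inner floor; one of four bins standing two by two, 2 mm apart, in a fixed dark steel caddy tray (244 mm square). It does not move. The point is the centre of the inner floor, about 11 mm above the surface on which the loose things stand; x and y run along the bin's sides, z up.
- boot_mid (a point): Loose, stands on the work surface (z = 0). Black rubber lens boot, a round hollow cup 68 mm in diameter, 37 mm high. Not part of the kit: leave it. The point is its centre, half-way up.
- carton_mid (a point): Loose, stands behind the seam, where the surface is 3 mm higher. Brown cardboard carton, 90 mm (x) by 68 mm (y), 58 mm high. Not part of the kit: leave it. The point is its centre, half-way up.
Things that resemble listed ones, but are neither listed nor needed, are in the scene too. What is shaped like the part that bears motor_mid but orange or turquoise is not meant.

How it is judged:
By the outcome, as a careful person would: the job done as asked, in the order asked, and still so for the second after the job is handed in, with the robot touching nothing.
It also fails if it takes over 96 s, if anything falls off the work surface, if the arm or the gripper's body presses on something with over 40 N, if the wrist force passes 120 N, or if a joint passes its speed limit or range.

## Working session

There is one attempt and no reset: what is moved stays moved. The work goes in short steps, Python scripts to look and compute and a shell command to move; the robot and the scene stay as the last step left them, time stands still between calls to the robot, and variables do not carry over. Pictures are saved under pics/ and viewed, and the job is handed in when it is done.

```bash
ls; mkdir -p pics; python3 - <<'E'
from bench import env
import cv2
s=env.sense()
print(s)
for n in("side","top","wrist"):
    im=env.snapshot(n); cv2.imwrite(f"pics/{n}0.png",im[:,:,::-1])
    p=env.camera_params(n); print(n,p)
E
```

```text
pics
{'t': 0.0, 'qpos': array([ 1.17579904,  0.41192377, -0.01271316,  1.59704839,  0.00561028,
        1.13431827, -0.08220316]), 'dq': array([-0.00072858,  0.00033876,  0.00165482, -0.00042977,  0.00050894,
        0.00175672, -0.00051429]), 'tau': array([-1.61878697e-04, -6.00630283e+01,  6.82146996e-01, -2.99423057e+01,
        1.38425472e-02,  1.05801551e-02, -2.19518961e-05]), 'position': array([ 0.2004102 , -0.59141792,  0.20453647]), 'eef_rot': array([-3.13993543e+00,  1.26955720e-04,  3.26824285e-01]), 'ft_force': array([-0.68735609,  0.17335163,  0.75918195]), 'torque': array([ 0.04197408, -0.01504681,  0.00270692]), 'width': 0.08554939149059435}
side {'fx': 529.3771817739597, 'fy': 529.3771817739597, 'cx': 274.62671920229803, 'cy': 217.093258433314, 'extrinsics': array([[-0.83944231, -0.54336398, -0.00960191,  0.46077972],
       [ 0.42718686, -0.67067601,  0.6063869 , -0.30925663],
       [-0.33592857,  0.50492501,  0.79511177, -1.49356142],
       [ 0.        ,  0.        ,  0.        ,  1.        ]])}
top {'fx': 431.81362706041824, 'fy': 431.81362706041824, 'cx': 281.2774990083636, 'cy': 207.2527401518527, 'extrinsics': array([[ 0.07167146, -0.99742378, -0.00300109, -0.07441115],
       [ 0.97466445,  0.06939627,  0.21263437, -0.54789237],
       [-0.21187832, -0.01816487,  0.97712723, -1.13705944],
       [ 0.        ,  0.        ,  0.        ,  1.        ]])}
wrist {'fx': 325.19226210127806, 'fy': 325.19226210127806, 'cx': 278.4088124561321, 'cy': 208.7107057307596, 'extrinsics': array([[ 0.32071936, -0.94717331, -0.00134304, -0.62397633],
       [ 0.89584683,  0.30379969, -0.32429031,  0.04166499],
       [ 0.30756714,  0.10280303,  0.94595665, -0.38133552],
       [ 0.        ,  0.        ,  0.        ,  1.        ]])}
```

View pics/top0.png

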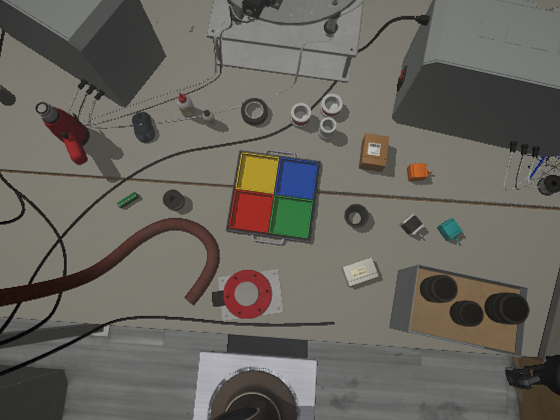

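View pics/side0.png

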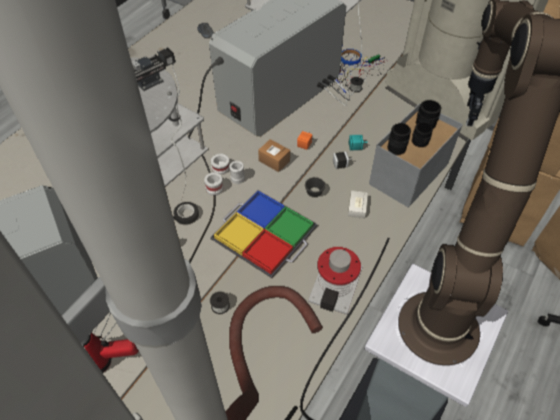

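View pics/wrist0.png

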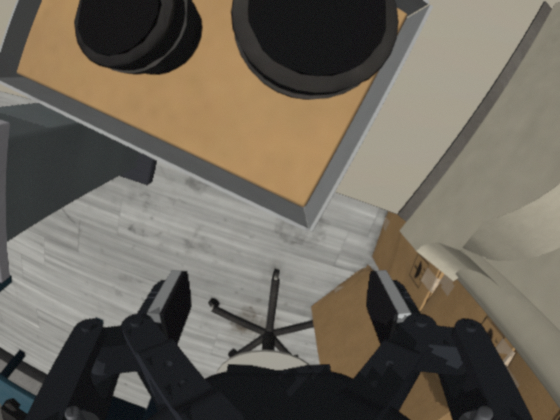

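```bash
cat > h.py <<'E'
import numpy as np,cv2
from bench import env
def proj(P,cam,p=None):
    p=p or env.camera_params(cam); E=np.array(p["extrinsics"])
    P=np.atleast_2d(P); c=P@E[:3,:3].T+E[:3,3]; v=np.c_[c[:,0],-c[:,1],-c[:,2]]
    if cam=="wrist":
        r=np.hypot(v[:,0],v[:,1]); th=np.arctan2(r,v[:,2]); k=np.where(r>1e-9,th/np.maximum(r,1e-9),0)
        return np.c_[p["cx"]+p["fx"]*v[:,0]*k,p["cy"]+p["fy"]*v[:,1]*k]
    return np.c_[p["cx"]+p["fx"]*v[:,0]/v[:,2],p["cy"]+p["fy"]*v[:,1]/v[:,2]]
def back(uv,z,cam,p=None):
    p=p or env.camera_params(cam); E=np.array(p["extrinsics"]); R=E[:3,:3]; o=-R.T@E[:3,3]
    uv=np.atleast_2d(uv).astype(float); a=(uv[:,0]-p["cx"])/p["fx"]; b=(uv[:,1]-p["cy"])/p["fy"]
    if cam=="wrist":
        r=np.hypot(a,b); s=np.where(r>1e-9,np.sin(r)/np.maximum(r,1e-9),1); v=np.c_[a*s,-b*s,-np.cos(r)]
    else: v=np.c_[a,-b,-np.ones_like(a)]
    d=v@R
    return o+d*((z-o[2])/d[:,2])[:,None]
def crop(im,c,h,name,k=6):
    u,v=map(int,c); 
    a=im[max(0,v-h):v+h,max(0,u-h):u+h]; cv2.imwrite("pics/"+name,cv2.resize(a[:,:,::-1],None,fx=k,fy=k,interpolation=cv2.INTER_CUBIC))
E
python3 - <<'E'
from h import *
for n in ["motor_mid","terminal_mid","fuses_mid","solder_mid","blue_bin_floor","yellow_bin_floor","green_bin_floor","red_bin_floor","boot_mid","carton_mid"]:
    r=env.spot_in(n,"top")
    print(n,[(np.round(d["at"],3).tolist(),round(d["confidence"],2),proj(d["at"],"top").round().tolist()) for d in r])
im=env.snapshot("top")
a=im[165:295,100:310];b=im[165:295,300:510]
cv2.imwrite("pics/a.png",cv2.resize(a[:,:,::-1],None,fx=3.8,fy=3.8,interpolation=cv2.INTER_CUBIC))
cv2.imwrite("pics/b.png",cv2.resize(b[:,:,::-1],None,fx=3.8,fy=3.8,interpolation=cv2.INTER_CUBIC))
E
```

```text
motor_mid [([0.527, -0.396, 0.039], 0.9, [[410.0, 226.0]]), ([0.525, -0.505, 0.042], 0.84, [[450.0, 230.0]]), ([0.686, -0.414, 0.043], 0.54, [[417.0, 172.0]])]
terminal_mid [([0.551, 0.41, 0.021], 0.56, [[127.0, 200.0]])]
fuses_mid [([0.393, -0.259, 0.031], 0.69, [[359.0, 272.0]])]
solder_mid [([0.56, 0.272, 0.036], 0.61, [[173.0, 199.0]])]
blue_bin_floor [([0.65, -0.069, 0.01], 0.93, [[295.0, 179.0]])]
yellow_bin_floor [([0.657, 0.041, 0.011], 0.66, [[258.0, 174.0]])]
green_bin_floor [([0.534, -0.064, 0.011], 0.9, [[291.0, 218.0]])]
red_bin_floor [([0.541, 0.054, 0.014], 0.91, [[250.0, 212.0]])]
boot_mid [([0.556, -0.248, 0.034], 0.55, [[357.0, 213.0]])]
carton_mid [([0.72, -0.285, 0.063], 0.66, [[373.0, 155.0]])]
```

View pics/b.png

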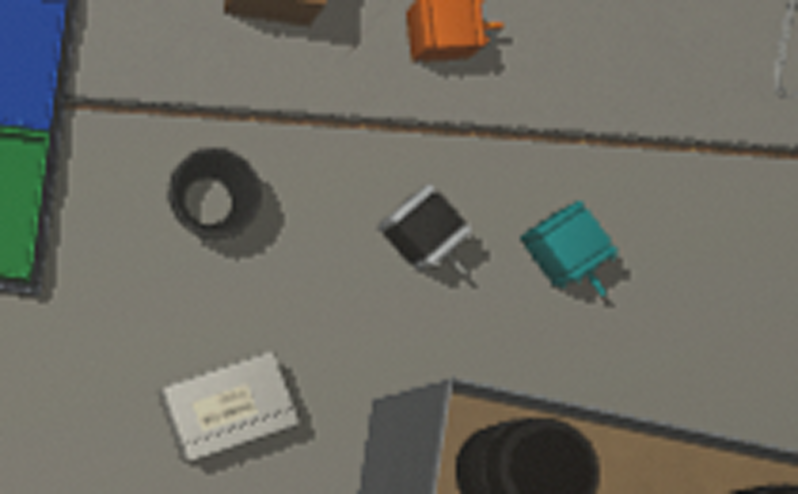

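View pics/a.png

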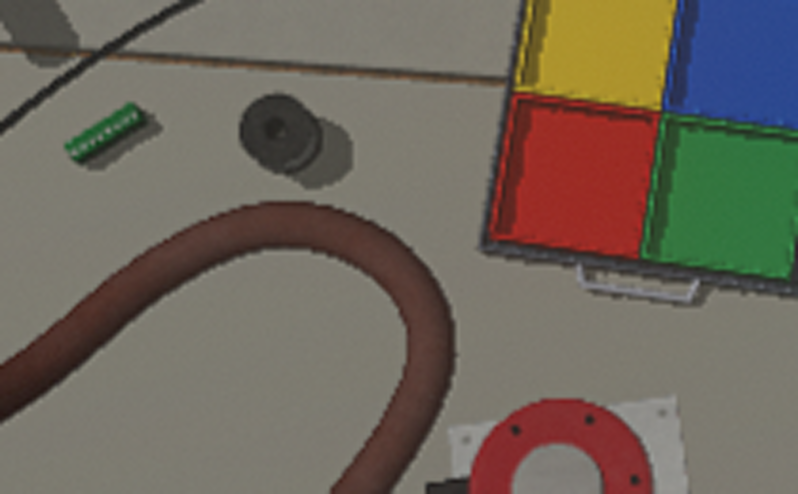

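```bash
cat >> h.py <<'E'
def tri(uvt,uvs):
    from scipy.optimize import least_squares
    f=lambda P: np.r_[proj(P,"top")[0]-uvt,proj(P,"side")[0]-uvs]
    r=least_squares(f,[.5,0,.05]); return r.x,r.fun
def go(x,y,z,yawdeg,s=None):
    "totals in tool axes: shift first at the current yaw, then turn"
    s=s or env.sense(); p=s["position"]; y0=s["eef_rot"][2]
    d=np.array([x,y,z])-p; c,n=np.cos(y0),np.sin(y0)
    w=(np.degrees(y0)-yawdeg+90)%180-90
    print("now",p.round(4),"yaw",round(np.degrees(y0),2),"rp",np.degrees(s["eef_rot"][:2]).round(2),"| tool shift mm",(1000*np.array([c*d[0]+n*d[1],n*d[0]-c*d[1],-d[2]])).round(1),"turn z",round(w,2),"(toward %.1f)"%yawdeg,"t",round(s["t"],2),"q7",s["qpos"][6].round(2))
E
python3 - <<'E'
from h import *
print(tri((438,285),(399,132)),tri((511,303),(429,106)),tri((466,310),(425,132)))
print(back([(414,266),(535,292),(518,353),(392,320)],0.06,"top"))
c=back([(240,152),(320,162),(313,242),(228,233)],0.025,"top");print(c.round(4))
E=env.camera_params("wrist")["extrinsics"];print(-E[:3,:3].T@E[:3,3])
go(.527,-.396,.32,0)
E
```

```text
(array([ 0.35684124, -0.40167809,  0.24513063]), array([ 0.23582729,  0.86949676, -1.23663046, -0.19669949])) (array([ 0.32862093, -0.56435533,  0.24219423]), array([ 0.32297461,  1.10119325, -1.69412102, -0.15629514])) (array([ 0.30386743, -0.47785362,  0.21153514]), array([ 0.67142494,  2.31101459, -3.39289266, -0.34072394]))
[[ 0.41586458 -0.40212625  0.06      ]
 [ 0.37014345 -0.72195612  0.06      ]
 [ 0.21197363 -0.6702742   0.06      ]
 [ 0.27105551 -0.34569431  0.06      ]]
[[ 0.7159  0.0981  0.025 ]
 [ 0.7018 -0.1374  0.025 ]
 [ 0.4661 -0.1302  0.025 ]
 [ 0.4745  0.1097  0.025 ]]
[ 0.28015051 -0.56465048  0.37408628]
now [ 0.2007 -0.5919  0.2054] yaw 18.73 rp [179.99  -0.  ] | tool shift mm [ 372.   -80.8 -114.6] turn z 18.73 (toward 0.0) t 0.7 q7 -0.08
```

```bash
python3 -m jog '[[0,0,-62,0,0,0],[0,0,-62,0,0,0],[60,-15,0,0,0,0],[62,-15,0,0,0,0],[62,-15,0,0,0,0]]' 85 && python3 -m jog '[[62,-15,0,0,0,0],[62,-15,0,0,0,0],[0,0,0,0,0,0],[0,0,0,0,0,0],[0,0,0,0,0,0]]'; python3 - <<'E'
from h import *
im=env.snapshot("wrist"); cv2.imwrite("pics/w1.png",im[:,:,::-1]); go(.527,-.396,.2,0)
p=env.camera_params("wrist");np.save("w1.npy",p)
for n in ["motor_mid","fuses_mid"]: print([(d["at"],d["confidence"],proj(d["at"],"wrist",p)) for d in env.spot_in(n,"wrist")])
E
```

```text
t: 1.32
position: [0.3596, -0.4905, 0.3298]
eef_rot: [3.141, -0.0, 0.326]
ft_force: [0.1, -1.3, -0.3]
width: 0.0849
t: 1.95
position: [0.4624, -0.4262, 0.3295]
eef_rot: [3.141, 0.001, 0.324]
ft_force: [0.4, 0.1, -1.1]
width: 0.0852
now [ 0.4624 -0.4262  0.3296] yaw 18.56 rp [1.7997e+02 3.0000e-02] | tool shift mm [ 70.8  -8.1 129.6] turn z 18.56 (toward 0.0) t 2.0 q7 -0.62
[([0.6808, -0.4195, 0.0433], 0.86, array([[324.51930337,  15.20850349]])), ([0.5309, -0.5063, 0.0397], 0.84, array([[347.16434423, 133.93941295]])), ([0.5285, -0.3998, 0.0427], 0.78, array([[275.68531926, 110.56762494]]))]
[([0.3978, -0.2635, 0.0285], 0.57, array([[164.40802783, 167.01762697]])), ([0.5355, -0.0593, 0.0118], 0.26, array([[81.87851698, 54.71892939]]))]
```

View pics/w1.png

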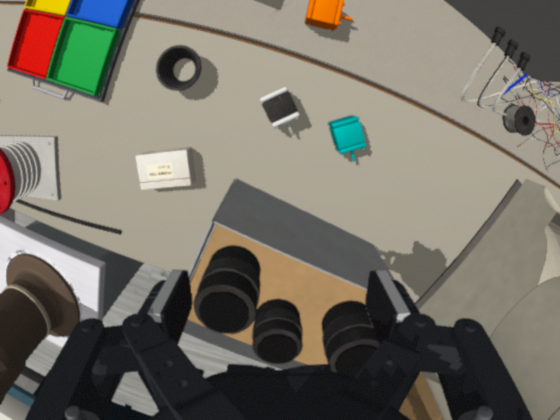

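```bash
python3 -m jog '[[40,-5,0,0,0,0],[32,-4,40,0,0,0],[0,0,50,0,0,0],[0,0,0,0,0,0],[0,0,0,0,0,0]]'; python3 - <<'E'
from h import *
im=env.snapshot("wrist"); cv2.imwrite("pics/w2.png",im[:,:,::-1]); go(.527,-.396,.2,0)
p=env.camera_params("wrist");np.save("w2.npy",p)
for n in ["motor_mid"]: print([(d["at"],d["confidence"],proj(d["at"],"wrist",p)) for d in env.spot_in(n,"wrist")])
E
```

```text
t: 2.72
position: [0.5292, -0.3945, 0.2415]
eef_rot: [3.14, -0.001, 0.325]
ft_force: [0.7, -0.4, 1.0]
width: 0.0849
now [ 0.5296 -0.3946  0.2422] yaw 18.64 rp [ 1.7982e+02 -1.2000e-01] | tool shift mm [-2.9  0.5 42.2] turn z 18.64 (toward 0.0) t 2.77 q7 -0.74
[([0.5361, -0.3995, 0.0446], 0.95, array([[284.01839798, 171.18362561]])), ([0.6803, -0.416, 0.0421], 0.83, array([[339.3677323 ,  58.00398244]])), ([0.5339, -0.5065, 0.0414], 0.72, array([[366.13330014, 200.53347692]]))]
```

View pics/w2.png

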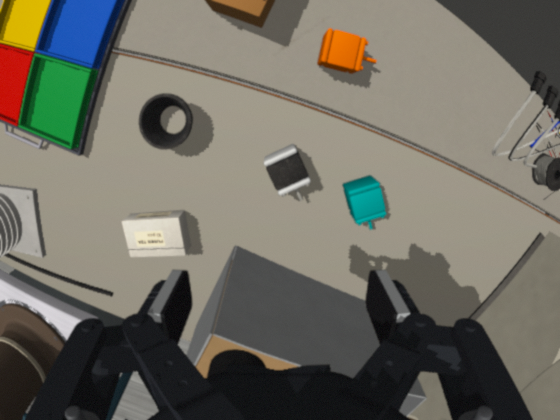

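```bash
cat >> h.py <<'E'
def box(x,y,yawdeg,l,w,z0,h):
    c,s=np.cos(np.radians(yawdeg)),np.sin(np.radians(yawdeg))
    q=np.array([[1,1],[1,-1],[-1,-1],[-1,1]])*[l/2,w/2]
    q=q@np.array([[c,s],[-s,c]])+[x,y]
    return np.vstack([np.c_[q,np.full(4,z0)],np.c_[q,np.full(4,z0+h)]])
def overlay(im,cam,p,B,name,h=45,k=8):
    uv=proj(B,cam,p); m=uv.mean(0); u0,v0=np.maximum((m-h).astype(int),0)
    a=cv2.resize(np.ascontiguousarray(im[v0:int(m[1])+h,u0:int(m[0])+h,::-1]),None,fx=k,fy=k,interpolation=cv2.INTER_CUBIC)
    cv2.imwrite("pics/raw_"+name,a)
    f=lambda i: tuple(int(t) for t in ((uv[i]-[u0,v0]+.5)*k))
    for i in range(4):
        cv2.line(a,f(4+i),f(4+(i+1)%4),(0,0,255),1);cv2.line(a,f(i),f((i+1)%4),(255,0,0),1);cv2.line(a,f(i),f(i+4),(0,255,0),1)
    cv2.imwrite("pics/"+name,a)
E
python3 - <<'E'
from h import *
im=cv2.imread("pics/w2.png")[:,:,::-1];p=np.load("w2.npy",allow_pickle=True).item()
overlay(im,"wrist",p,box(.533,-.397,40,.047,.042,0,.042),"m1.png",35,8)
E
```

```text
(no output)
```

View pics/m1.png

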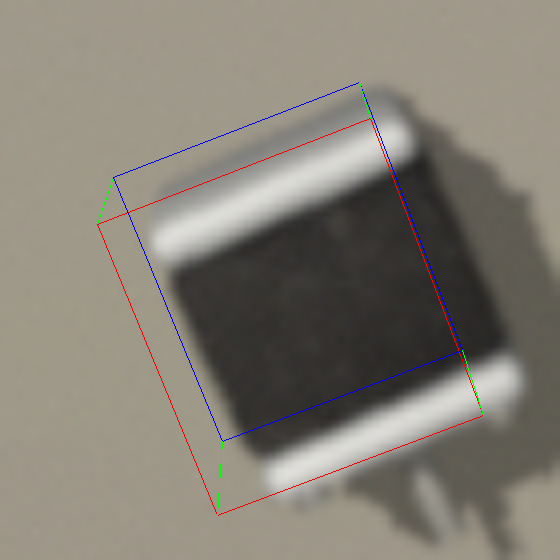

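```bash
python3 - <<'E'
from h import *
im=cv2.imread("pics/w2.png")[:,:,::-1];p=np.load("w2.npy",allow_pickle=True).item()
uv=proj(box(.533,-.397,40,.047,.042,0,.042),"wrist",p)
d=back(proj([[.533,-.397,.042]],"wrist",p)+np.array([[46,-13]])/8,.042,"wrist",p)[0];print(d)
overlay(im,"wrist",p,box(d[0],d[1],43,.047,.042,0,.042),"m2.png",35,8)
go(d[0],d[1],.1,43)
E
```

```text
[ 0.53696064 -0.40269148  0.042     ]
now [ 0.5298 -0.3945  0.2423] yaw 18.65 rp [ 1.798e+02 -1.400e-01] | tool shift mm [  4.2  10.  142.3] turn z -24.35 (toward 43.0) t 2.83 q7 -0.74
```

View pics/m2.png

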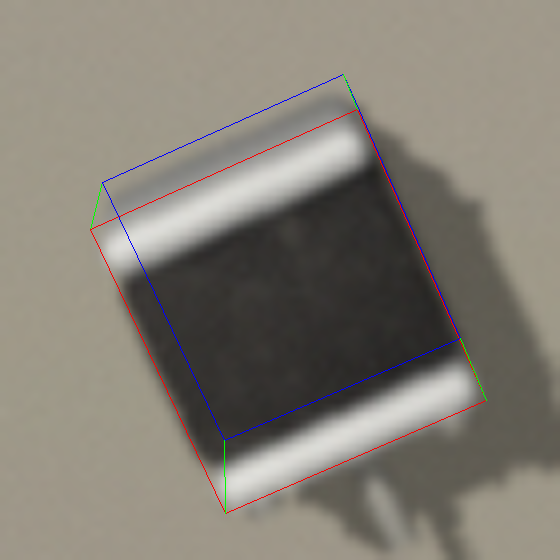

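```bash
python3 -m jog '[[4.2,10,0,0,0,0],[0,0,40,0,0,-8.1],[0,0,40,0,0,-8.1],[0,0,40,0,0,-8.15],[0,0,22,0,0,0]]' 75 40 && python3 -m jog '[[0,0,0,0,0,0],[0,0,0,0,0,0],[0,0,0,0,0,0],[0,0,0,0,0,0],[0,0,0,0,0,0]]'; python3 - <<'E'
from h import *
im=env.snapshot("wrist"); p=env.camera_params("wrist"); d=(.537,-.4027);go(d[0],d[1],.006,43)
overlay(im,"wrist",p,box(d[0],d[1],43,.047,.042,0,.042),"m3.png",80,6)
E
```

```text
t: 3.45
position: [0.536, -0.4019, 0.0958]
eef_rot: [-3.14, 0.0, 0.753]
ft_force: [-0.6, -0.4, 0.5]
width: 0.0749
t: 4.08
position: [0.5366, -0.4014, 0.098]
eef_rot: [3.141, -0.0, 0.752]
ft_force: [-0.9, 0.1, 1.1]
width: 0.075
now [ 0.5365 -0.4014  0.0978] yaw 43.07 rp [179.97  -0.  ] | tool shift mm [-0.6  1.3 91.8] turn z 0.07 (toward 43.0) t 4.12 q7 -0.37
```

View pics/m3.png

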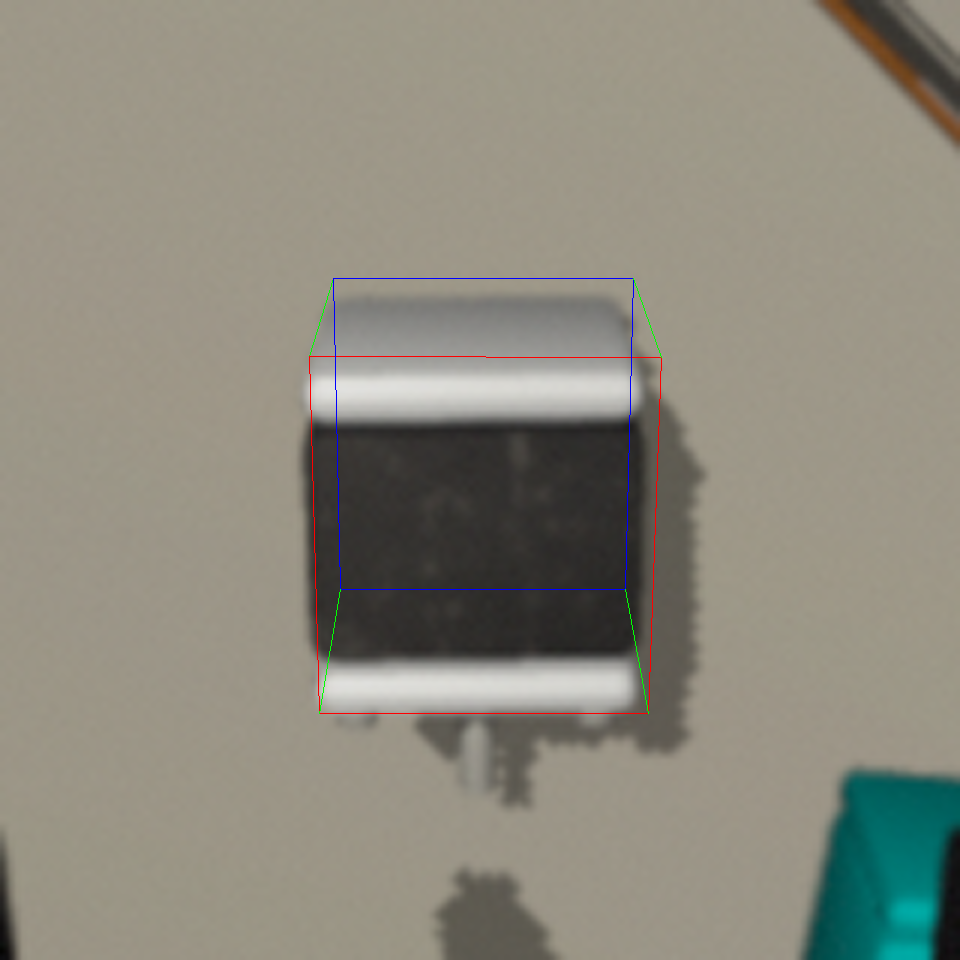

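```bash
python3 -m jog '[[0,0,30,0,0,0],[0,0,30,0,0,0],[0,0,31,0,0,0],[0,0,0,0,0,0],[0,0,0,0,0,0]]' && python3 -m jog '[[0,0,0,0,0,0],[0,0,0,0,0,0],[0,0,0,0,0,0],[0,0,0,0,0,0],[0,0,0,0,0,0]]' 30 40;python3 - <<'E'
from h import *
go(.65,-.067,.12,-4)
E
```

```text
t: 4.75
position: [0.537, -0.4016, 0.0075]
eef_rot: [3.14, -0.0, 0.752]
ft_force: [0.6, 1.0, 1.2]
width: 0.0752
t: 5.38
position: [0.537, -0.4017, 0.008]
eef_rot: [3.14, -0.0, 0.752]
ft_force: [-2.1, 1.3, 5.3]
width: 0.0407
now [ 0.537  -0.4017  0.008 ] yaw 43.07 rp [ 1.799e+02 -2.000e-02] | tool shift mm [ 311.1 -167.3 -112. ] turn z 47.07 (toward -4.0) t 5.38 q7 -0.4
```

```bash
python3 -m jog '[[0,0,-30,0,0,0],[0,0,-50,0,0,0],[0,0,-50,0,0,0],[50,-27,0,0,0,0],[52,-28,0,0,0,0]]' && python3 -m jog '[[52,-28,0,0,0,0],[52,-28,0,0,0,0],[52,-28,0,0,0,0],[40,-22,0,0,0,0],[0,0,0,0,0,9.2]]' && python3 -m jog '[[0,0,0,0,0,9.1],[0,0,0,0,0,9.1],[0,0,0,0,0,9.1],[0,0,0,0,0,9.1],[0,0,0,0,0,0]]';python3 - <<'E'
from h import *
im=env.snapshot("wrist"); p=env.camera_params("wrist");np.save("w4.npy",p)
cv2.imwrite("pics/w4.png",im[:,:,::-1]);go(.65,-.067,.12,-2.5)
for n in ["blue","yellow","green","red"]:
    r=env.spot_in(n+"_bin_floor","wrist"); print(n,[(d["at"],d["confidence"]) for d in r])
E
```

```text
t: 6.0
position: [0.5733, -0.2911, 0.1372]
eef_rot: [3.14, -0.0, 0.749]
ft_force: [0.9, 0.5, -3.5]
width: 0.0402
t: 6.62
position: [0.6448, -0.0733, 0.1363]
eef_rot: [-3.139, -0.002, 0.596]
ft_force: [-0.6, -0.5, -3.1]
width: 0.0404
t: 7.25
position: [0.6437, -0.08, 0.1363]
eef_rot: [3.141, 0.001, -0.043]
ft_force: [-0.9, 0.1, -2.4]
width: 0.0407
now [ 0.6438 -0.08    0.1363] yaw -2.32 rp [1.7999e+02 3.0000e-02] | tool shift mm [  5.7 -13.2  16.3] turn z 0.18 (toward -2.5) t 7.3 q7 -1.62
blue [([0.658, -0.0631, 0.01], 0.72)]
yellow [([0.6607, 0.0432, 0.0101], 0.63)]
green [([0.4846, -0.0487, 0.0178], 0.73), ([0.6579, 0.0441, 0.0121], 0.24)]
red [([0.5663, 0.2653, 0.028], 0.73), ([0.5616, 0.0579, 0.0109], 0.55)]
```

View pics/w4.png

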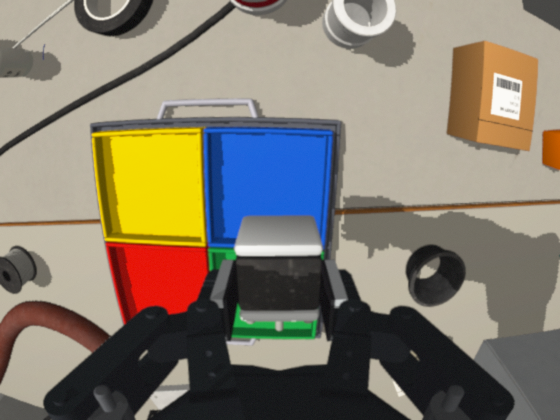

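```bash
python3 - <<'E'
from h import *
p=np.load("w4.npy",allow_pickle=True).item()
im=cv2.imread("pics/w4.png"); cv2.imwrite("pics/w4c.png",cv2.resize(im[90:360,80:350],None,fx=2.2,fy=2.2,interpolation=cv2.INTER_CUBIC))
print(back([(93,131),(206,129),(335,131),(107,245),(208,246)],.027,"wrist",p).round(4))
im=env.snapshot("top");cv2.imwrite("pics/t4c.png",cv2.resize(im[140:250,220:330,::-1],None,fx=5,fy=5,interpolation=cv2.INTER_CUBIC))
E
```

```text
[[ 0.7176  0.0937  0.027 ]
 [ 0.7076 -0.0196  0.027 ]
 [ 0.7009 -0.1304  0.027 ]
 [ 0.5996  0.1019  0.027 ]
 [ 0.5974 -0.0099  0.027 ]]
```

View pics/w4c.png

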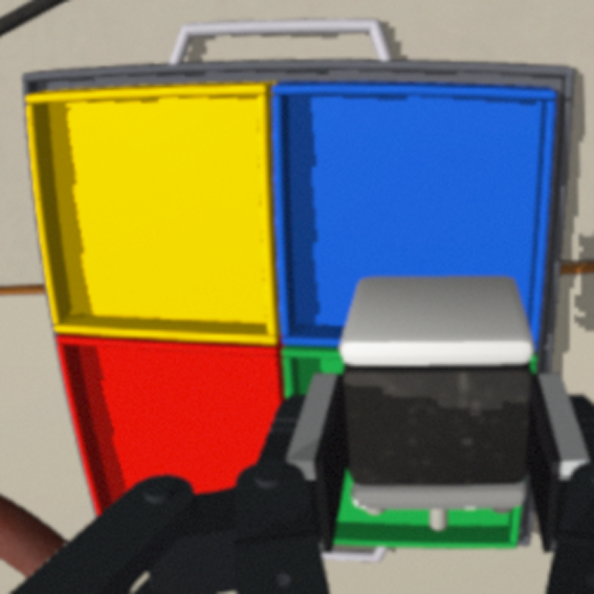

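```bash
python3 - <<'E'
from h import *
im=cv2.imread("pics/top0.png")
# model bins: centre (cx,cy), yaw
from itertools import product
cx,cy,yaw=.5900,-.0135,-2.5
p=env.camera_params("top");c,s=np.cos(np.radians(yaw)),np.sin(np.radians(yaw))
a=cv2.resize(im[140:250,220:330],None,fx=5,fy=5,interpolation=cv2.INTER_CUBIC)
pw=np.load("w4.npy",allow_pickle=True).item(); iw=cv2.imread("pics/w4.png"); b=cv2.resize(iw[90:360,80:350],None,fx=2.2,fy=2.2,interpolation=cv2.INTER_CUBIC)
for i,j in product((1,-1),(1,-1)):
    x=cx+c*.057*i-s*.057*j;y=cy+s*.057*i+c*.057*j;print(i,j,round(x,4),round(y,4))
    B=box(x,y,yaw,.112,.112,.007,.020);F=box(x,y,yaw,.104,.104,.011,.016)
    for Q,cl in((B[4:],(255,255,255)),(F[:4],(0,0,0))):
        cv2.polylines(a,[((proj(Q,"top",p)-[220,140]+.5)*5).astype(int)],True,cl,1)
        cv2.polylines(b,[((proj(Q,"wrist",pw)-[80,90]+.5)*2.2).astype(int)],True,cl,1)
cv2.imwrite("pics/bt.png",a);cv2.imwrite("pics/bw.png",b)
E
```

```text
1 1 0.6494 0.041
1 -1 0.6445 -0.0729
-1 1 0.5355 0.0459
-1 -1 0.5306 -0.068
```

View pics/bt.png

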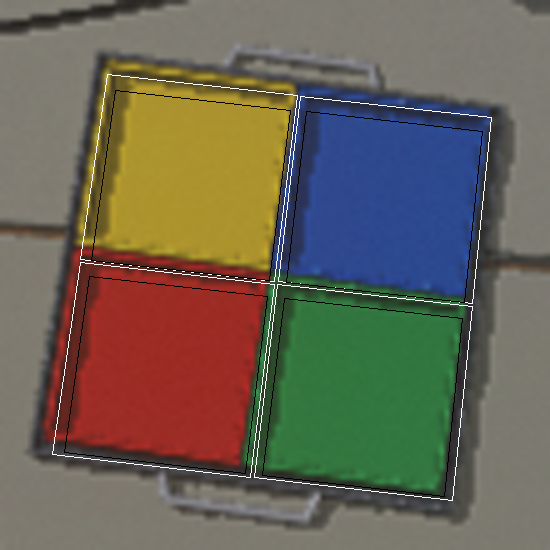

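View pics/bw.png

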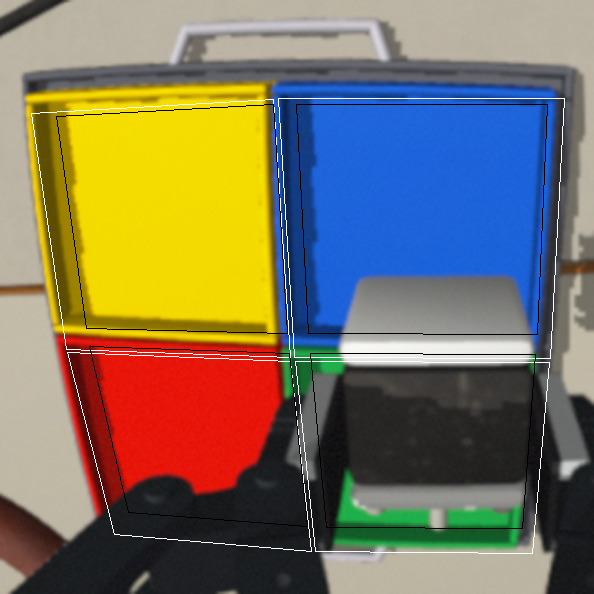

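```bash
cat > bins.py <<'E'
from h import *
from scipy.optimize import least_squares
pw=np.load("w4.npy",allow_pickle=True).item(); p=env.camera_params("top")
L=np.array([[.113,.113],[.113,-.113],[.113,0],[0,0],[0,.113]])
W=np.array([[25,95],[557,90],[272,85],[281,343],[57,338]])/2.2+[80,90]-.5
LT=np.array([[.113,.113],[.113,-.113],[-.113,.113],[-.113,-.113],[0,0]])
T=np.array([[107,60],[495,108],[45,447],[452,499],[273,276]])/5.+[220,140]-.5
def P(L,x,y,a): c,s=np.cos(a),np.sin(a); return np.c_[L@np.array([[c,s],[-s,c]])+[x,y],np.full(len(L),.027)]
fw=lambda q:(proj(P(L,*q),"wrist",pw)-W).ravel()
ft=lambda q:(proj(P(LT,*q),"top",p)-T).ravel()
for f in(fw,ft):
    r=least_squares(f,[.595,-.01,-.04]); print(r.x[:2].round(4),np.degrees(r.x[2]).round(2),r.fun.round(1))
E
python3 bins.py
```

```text
[ 0.5961 -0.0093] -3.55 [ 0.1  0.4  0.8 -0.5 -0.9 -0.3  0.3  1.8 -0.4 -1.2]
[ 0.5945 -0.0122] -3.24 [ 0.3  1.1 -0.5  0.8  0.8 -0.7 -0.8 -0.9  0.3 -0.2]
```

```bash
python3 - <<'E'
from h import *
go(.656,-.0713,.022,-3.4)
E
```

```text
now [ 0.644  -0.0802  0.1363] yaw -2.45 rp [-1.8e+02  1.0e-02] | tool shift mm [ 11.6  -9.4 114.3] turn z 0.95 (toward -3.4) t 7.55 q7 -1.62
```

```bash
python3 -m jog '[[11.6,-9.4,0,0,0,1],[0,0,45,0,0,0],[0,0,45,0,0,0],[0,0,20,0,0,0],[0,0,3,0,0,0]]' && python3 -m jog '[[0,0,1,0,0,0],[0,0,0,0,0,0],[0,0,0,0,0,0],[0,0,0,0,0,0],[0,0,0,0,0,0]]';python3 - <<'E'
from h import *
go(.656,-.0713,.019,-3.4);print(env.sense()["ft_force"])
im=env.snapshot("side");cv2.imwrite("pics/s5.png",cv2.resize(im[170:290,190:340,::-1],None,fx=4,fy=4,interpolation=cv2.INTER_CUBIC))
E
```

```text
t: 8.18
position: [0.6559, -0.0708, 0.0223]
eef_rot: [-3.141, 0.002, -0.061]
ft_force: [-1.0, -0.4, -3.8]
width: 0.0407
t: 8.8
position: [0.6562, -0.0713, 0.0227]
eef_rot: [3.142, -0.0, -0.062]
ft_force: [0.1, -0.6, -3.1]
width: 0.0402
now [ 0.6562 -0.0713  0.0227] yaw -3.53 rp [ 1.8e+02 -2.0e-02] | tool shift mm [-0.2  0.   3.7] turn z -0.13 (toward -3.4) t 8.8 q7 -1.67
[ 0.12526324 -0.56997058 -3.119762  ]
```

View pics/s5.png

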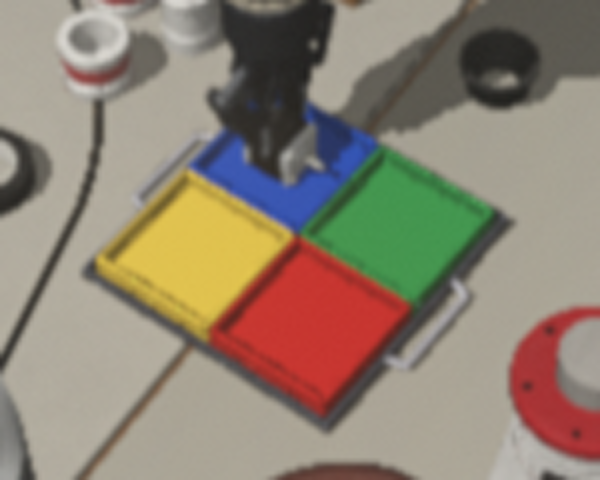

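```bash
python3 -m jog '[[0,0,1,0,0,0],[0,0,1,0,0,0],[0,0,1,0,0,0],[0,0,0,0,0,0],[0,0,0,0,0,0]]'; python3 -m jog '[[0,0,0.7,0,0,0],[0,0,0,0,0,0],[0,0,0,0,0,0],[0,0,0,0,0,0],[0,0,0,0,0,0]]'
```

```text
t: 9.48
position: [0.6561, -0.0713, 0.0194]
eef_rot: [3.142, -0.0, -0.062]
ft_force: [-0.1, 0.6, -2.5]
width: 0.0406
t: 10.1
position: [0.6563, -0.0713, 0.019]
eef_rot: [3.142, -0.0, -0.062]
ft_force: [-1.5, 0.7, 2.1]
width: 0.0405
```

```bash
python3 -m jog '[[0,0,0.3,0,0,0],[0,0,0,0,0,0],[0,0,0,0,0,0],[0,0,0,0,0,0],[0,0,0,0,0,0]]' 56; python3 -m jog '[[0,0,-15,0,0,0],[0,0,-50,0,0,0],[0,0,-50,0,0,0],[0,0,-40,0,0,0],[0,0,0,0,0,0]]' 85;python3 - <<'E'
from h import *
im=env.snapshot("wrist"); p=env.camera_params("wrist");np.save("w6.npy",p)
cv2.imwrite("pics/w6.png",im[:,:,::-1]);go(.551,.41,.2,-2.5)
E
```

```text
t: 10.72
position: [0.6561, -0.0713, 0.0184]
eef_rot: [3.142, 0.0, -0.062]
ft_force: [1.1, -0.0, 0.7]
width: 0.056
t: 11.35
position: [0.6586, -0.0714, 0.1789]
eef_rot: [-3.142, -0.008, -0.062]
ft_force: [0.3, 0.4, -1.6]
width: 0.0848
now [ 0.6572 -0.0713  0.1762] yaw -3.53 rp [180.    -0.25] | tool shift mm [-135.6 -473.9  -23.8] turn z -1.03 (toward -2.5) t 11.4 q7 -1.65
```

View pics/w6.png

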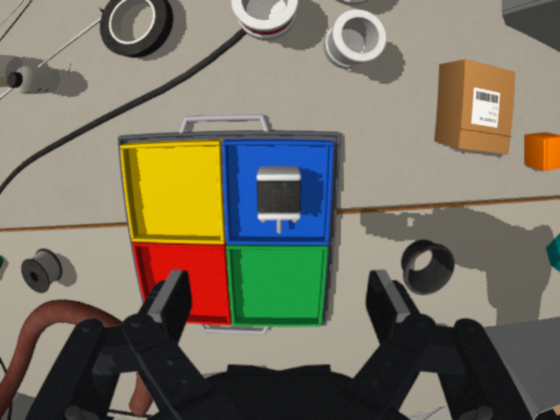

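```bash
python3 -m jog '[[-15,-52,0,0,0,0],[-15,-54,0,0,0,0],[-15,-54,0,0,0,0],[-15,-54,0,0,0,0],[-15,-54,0,0,0,0]]'; python3 -m jog '[[-15,-54,0,0,0,0],[-15,-54,0,0,0,0],[-15,-54,0,0,0,0],[-15,-44,0,0,0,0],[0,0,0,0,0,-10.6]]'; python3 -m jog '[[0,0,0,0,0,-10.6],[0,0,0,0,0,-10.6],[0,0,0,0,0,-10.6],[0,0,0,0,0,0],[0,0,0,0,0,0]]';python3 - <<'E'
from h import *
im=env.snapshot("wrist"); p=env.camera_params("wrist");np.save("w7.npy",p)
cv2.imwrite("pics/w7.png",im[:,:,::-1]);go(.551,.41,.2,39)
for n in ["terminal_mid","solder_mid"]: print([(d["at"],d["confidence"],proj(d["at"],"wrist",p)) for d in env.spot_in(n,"wrist")])
overlay(im,"wrist",p,box(.551,.41,39,.016,.06,0,.018),"tm1.png",40,7)
E
```

```text
t: 12.02
position: [0.5964, 0.2022, 0.1723]
eef_rot: [3.141, 0.002, -0.062]
ft_force: [1.1, -0.1, 0.2]
width: 0.0852
t: 12.65
position: [0.5462, 0.4156, 0.1718]
eef_rot: [-3.14, 0.003, 0.134]
ft_force: [-0.6, -0.7, 0.4]
width: 0.0852
t: 13.28
position: [0.5503, 0.4098, 0.1727]
eef_rot: [-3.141, 0.001, 0.674]
ft_force: [0.4, 0.8, 0.9]
width: 0.0849
now [0.5503 0.4099 0.1729] yaw 38.68 rp [1.8e+02 5.0e-02] | tool shift mm [  0.6   0.4 -27.1] turn z -0.32 (toward 39.0) t 13.32 q7 -1.77
[([0.5529, 0.4108, 0.0183], 0.86, array([[279.48617072, 181.61879341]]))]
[([0.5652, 0.291, 0.0343], 0.63, array([[373.54246548, 245.1202011 ]])), ([0.5752, -0.0791, 0.0128], 0.58, array([[507.0369264, 348.7290493]]))]
```

View pics/w7.png

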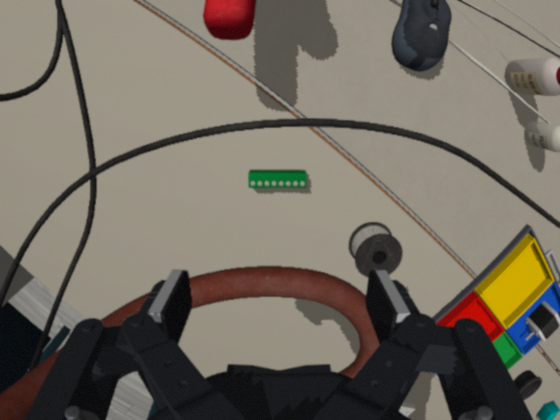

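View pics/tm1.png

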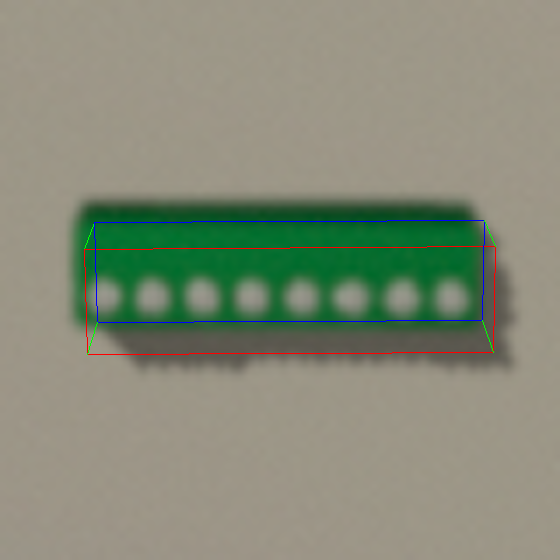

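```bash
python3 -m jog '[[4.1,-1.2,0,0,0,-10],[0,0,0,0,0,-10],[0,0,0,0,0,-10],[0,0,0,0,0,-10],[0,0,0,0,0,-10]]' 44; python3 -m jog '[[0,0,0,0,0,-10],[0,0,0,0,0,-10],[0,0,20,0,0,-10],[0,0,40,0,0,-10],[0,0,0,0,0,0]]';python3 -m jog '[[0,0,0,0,0,0],[0,0,0,0,0,0],[0,0,0,0,0,0],[0,0,0,0,0,0],[0,0,0,0,0,0]]'; python3 - <<'E'
from h import *
im=env.snapshot("wrist"); p=env.camera_params("wrist");np.save("w8.npy",p)
cv2.imwrite("pics/w8.png",im[:,:,::-1]);go(.5535,.4135,.004,128.7)
overlay(im,"wrist",p,box(.5535,.4135,38.7,.016,.06,0,.018),"tm2.png",48,6)
E
```

```text
t: 14.05
position: [0.5529, 0.4137, 0.1734]
eef_rot: [3.141, 0.0, 1.556]
ft_force: [0.0, -0.8, 0.9]
width: 0.0442
t: 14.68
position: [0.5516, 0.4118, 0.1102]
eef_rot: [-3.136, 0.0, 2.247]
ft_force: [-0.6, 0.1, 0.6]
width: 0.0439
t: 15.3
position: [0.553, 0.4137, 0.1136]
eef_rot: [3.141, 0.0, 2.249]
ft_force: [0.0, -0.7, 0.5]
width: 0.0441
now [0.553  0.4137 0.1135] yaw 128.86 rp [179.99   0.  ] | tool shift mm [ -0.5   0.3 109.5] turn z 0.16 (toward 128.7) t 15.35 q7 -0.39
```

View pics/w8.png

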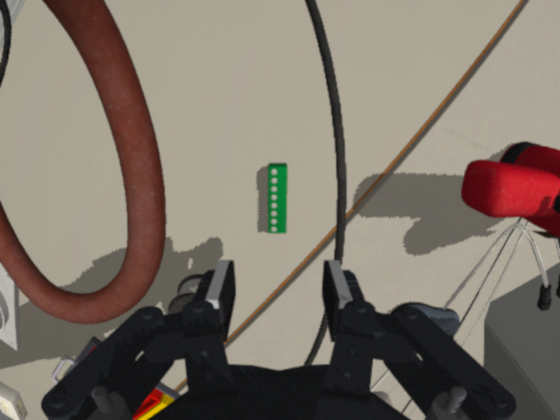

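View pics/tm2.png

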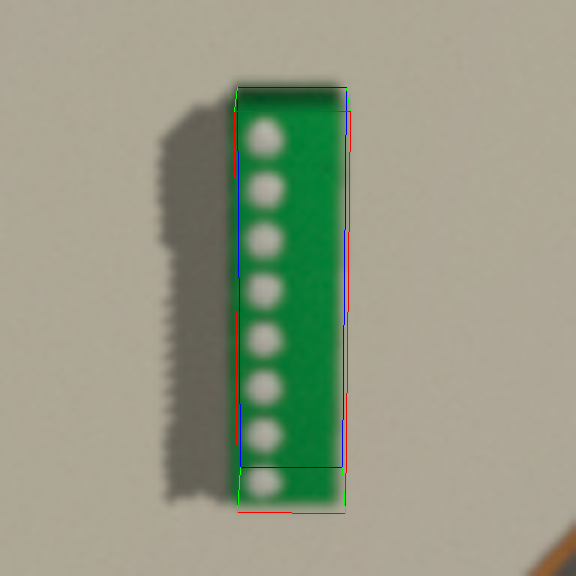

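```bash
python3 -m jog '[[0.8,-0.6,30,0,0,0],[0,0,45,0,0,0],[0,0,30,0,0,0],[0,0,3,0,0,0],[0,0,0,0,0,0]]'; python3 -m jog '[[0,0,0,0,0,0],[0,0,0,0,0,0],[0,0,0,0,0,0],[0,0,0,0,0,0],[0,0,0,0,0,0]]' 5 30
```

```text
t: 15.98
position: [0.5523, 0.4145, 0.0063]
eef_rot: [3.141, -0.0, 2.249]
ft_force: [0.5, -0.7, -0.1]
width: 0.0438
t: 16.6
position: [0.552, 0.4139, 0.0054]
eef_rot: [3.142, -0.0, 2.249]
ft_force: [0.7, -0.2, -0.0]
width: 0.0049
```

```bash
python3 - <<'E'
from h import *
print(env.sense()["width"])
im=env.snapshot("wrist"); cv2.imwrite("pics/w9.png",im[:,:,::-1])
E
```

```text
0.004887101224208031
```

View pics/w9.png

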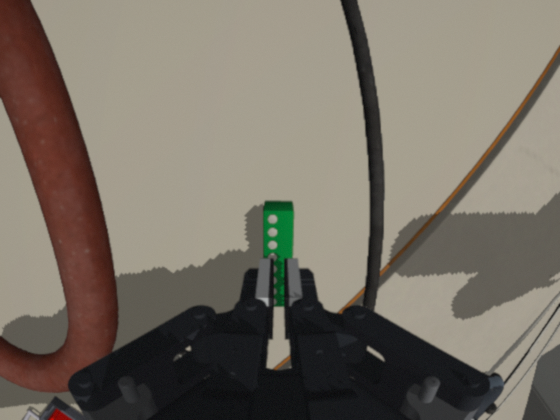

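```bash
python3 - <<'E'
from h import *
im=cv2.imread("pics/w9.png"); cv2.imwrite("pics/w9c.png",cv2.resize(im[190:320,220:340],None,fx=4.6,fy=4.6,interpolation=cv2.INTER_CUBIC))
p=env.camera_params("wrist"); s=env.sense(); print(s["position"],s["ft_force"]); print(proj([s["position"]],"wrist",p)); print(proj([s["position"]+[0,0,.019]],"wrist",p))
im=env.snapshot("top"); cv2.imwrite("pics/t9.png",im[:,:,::-1])
im=env.snapshot("side"); cv2.imwrite("pics/s9.png",im[:,:,::-1])
E
```

```text
[0.55194247 0.41389012 0.0053858 ] [0.35975059 0.18796938 0.23832938]
[[277.42494929 251.10757062]]
[[277.31608154 267.12098933]]
```

View pics/w9c.png

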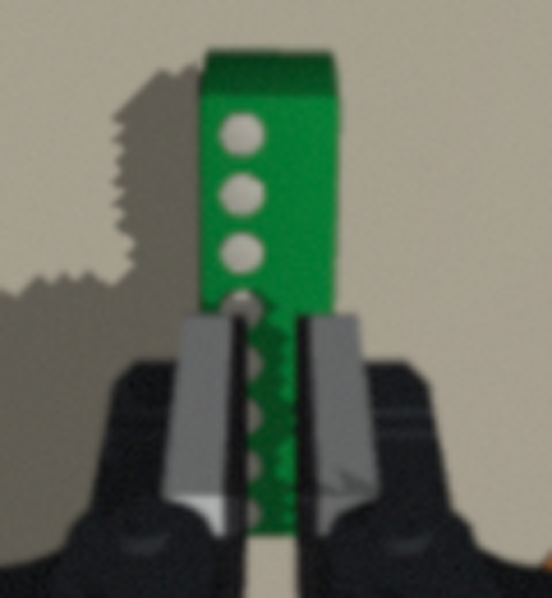

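View pics/s9.png

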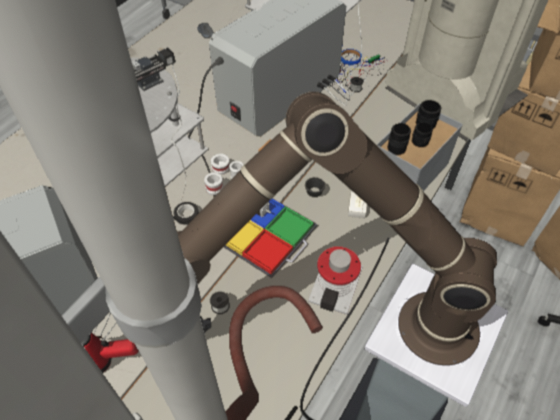

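```bash
python3 -m jog '[[0,0,0,0,0,0],[0,0,0,0,0,0],[0,0,0,0,0,0],[0,0,0,0,0,0],[0,0,0,0,0,0]]' 28 30; python3 - <<'E'
from h import *
im=env.snapshot("wrist"); cv2.imwrite("pics/w10.png",cv2.resize(im[190:320,220:340,::-1],None,fx=4.6,fy=4.6,interpolation=cv2.INTER_CUBIC))
E
```

```text
t: 17.38
position: [0.552, 0.4139, 0.0054]
eef_rot: [-3.142, -0.0, 2.249]
ft_force: [-0.5, -0.2, 0.8]
width: 0.0279
```

View pics/w10.png

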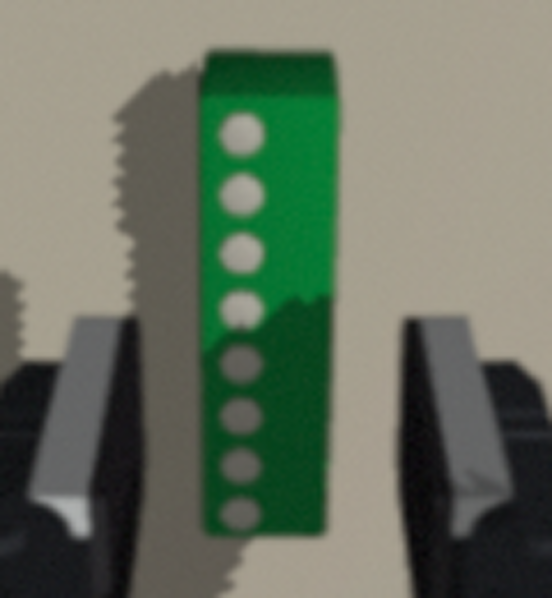

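```bash
python3 -m jog '[[0,0,3,0,0,0],[0,0,2,0,0,0],[0,0,2,0,0,0],[0,0,0,0,0,0],[0,0,0,0,0,0]]'; python3 - <<'E'
from h import *
im=env.snapshot("wrist"); cv2.imwrite("pics/w11.png",cv2.resize(im[190:320,220:340,::-1],None,fx=4.6,fy=4.6,interpolation=cv2.INTER_CUBIC))
s=env.sense();print(s["position"],s["ft_force"])
E
```

```text
t: 18.05
position: [0.552, 0.4139, -0.0016]
eef_rot: [3.142, -0.0, 2.249]
ft_force: [0.7, -0.3, -0.3]
width: 0.0277
[ 0.55202818  0.41395547 -0.00154207] [0.08421794 0.84896382 0.08947262]
```

View pics/w11.png

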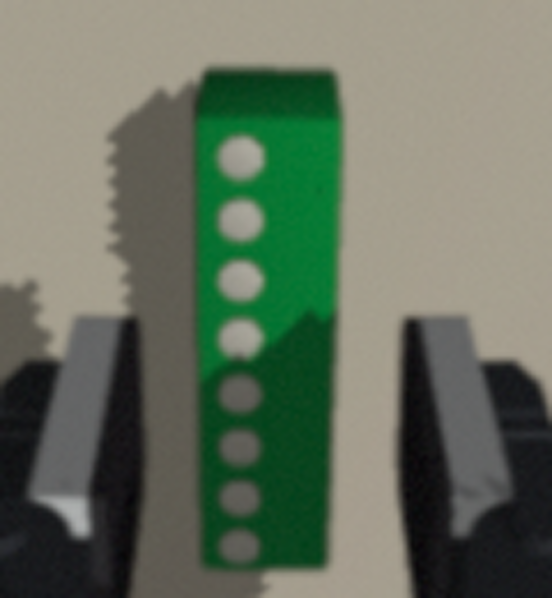

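```bash
python3 - <<'E'
from h import *
s=env.sense();p=env.camera_params("wrist");y=s["eef_rot"][2]
X=np.array([np.cos(y),np.sin(y),0]);Y=np.array([np.sin(y),-np.cos(y),0])
for h in(0,10,20,30,40): print(h,proj([s["position"]+.011*X-.014*Y+[0,0,h/1000],s["position"]+.011*X+.014*Y+[0,0,h/1000],s["position"]-.011*X+.014*Y+[0,0,h/1000]],"wrist",p).round(1).tolist())
E
```

```text
0 [[252.7, 233.7], [302.2, 233.6], [301.1, 267.6]]
10 [[251.3, 241.0], [303.5, 241.0], [302.2, 276.2]]
20 [[249.8, 249.2], [304.9, 249.2], [303.4, 285.7]]
30 [[248.1, 258.2], [306.4, 258.2], [304.7, 296.0]]
40 [[246.3, 268.4], [308.1, 268.4], [306.2, 307.4]]
```

```bash
python3 -m jog '[[0,0.3,3,0,0,0],[0,0,2,0,0,0],[0,0,1,0,0,0],[0,0,0,0,0,0],[0,0,0,0,0,0]]'; python3 -m jog '[[0,0,2,0,0,0],[0,0,0,0,0,0],[0,0,1,0,0,0],[0,0,0,0,0,0],[0,0,0,0,0,0]]'; python3 - <<'E'
from h import *
im=env.snapshot("wrist"); cv2.imwrite("pics/w12.png",cv2.resize(im[190:320,220:340,::-1],None,fx=4.6,fy=4.6,interpolation=cv2.INTER_CUBIC))
s=env.sense();print(s["position"],s["ft_force"])
E
```

```text
t: 18.73
position: [0.5522, 0.4141, -0.0076]
eef_rot: [3.142, 0.0, 2.249]
ft_force: [0.7, -0.1, 0.1]
width: 0.0281
t: 19.35
position: [0.5522, 0.4141, -0.0106]
eef_rot: [3.142, 0.0, 2.249]
ft_force: [-0.1, -0.6, 0.4]
width: 0.028
[ 0.55218963  0.4140753  -0.01063329] [-0.25777717  0.2062101   0.32418105]
```

View pics/w12.png

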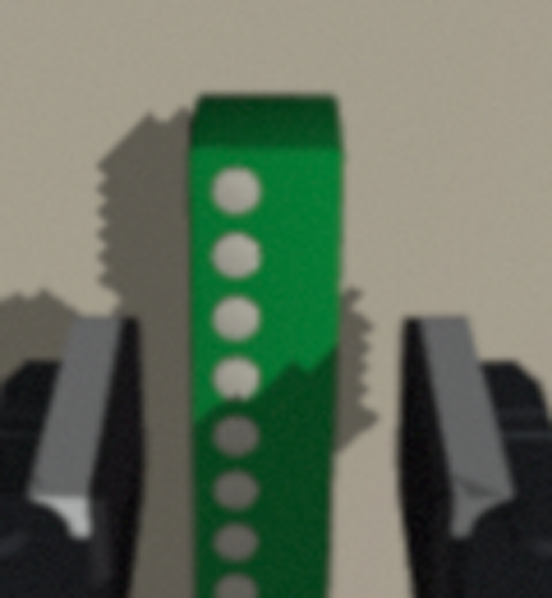

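```bash
python3 -m jog '[[0,-0.4,2,0,0,0],[0,0,1,0,0,0],[0,0,1,0,0,0],[0,0,0,0,0,0],[0,0,0,0,0,0]]'; python3 -m jog '[[0,0,2,0,0,0],[0,0,0,0,0,0],[0,0,1,0,0,0],[0,0,0,0,0,0],[0,0,0,0,0,0]]'; python3 - <<'E'
from h import *
im=env.snapshot("wrist"); cv2.imwrite("pics/w13.png",cv2.resize(im[190:350,210:350,::-1],None,fx=3.7,fy=3.7,interpolation=cv2.INTER_CUBIC))
s=env.sense();print(s["position"],s["ft_force"])
E
```

```text
t: 20.02
position: [0.5519, 0.4139, -0.0146]
eef_rot: [3.141, -0.0, 2.249]
ft_force: [0.4, -0.5, 0.2]
width: 0.0279
t: 20.65
position: [0.5519, 0.4138, -0.0176]
eef_rot: [3.142, 0.0, 2.249]
ft_force: [-0.6, -0.4, -1.4]
width: 0.0279
[ 0.55192134  0.41388325 -0.01758016] [-0.35460918 -0.54857705  0.70908514]
```

View pics/w13.png

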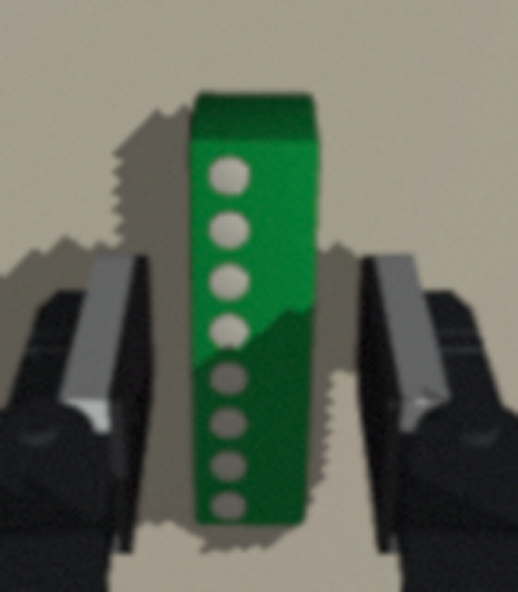

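```bash
python3 -m jog '[[-2,-0.5,1,0,0,0],[0,0,1,0,0,0],[0,0,1,0,0,0],[0,0,0,0,0,0],[0,0,0,0,0,0]]'; python3 -m jog '[[0,0,0,0,0,0],[0,0,0,0,0,0],[0,0,0,0,0,0],[0,0,0,0,0,0],[0,0,0,0,0,0]]' 8 30
```

```text
t: 21.32
position: [0.5527, 0.412, -0.0206]
eef_rot: [-3.142, -0.0, 2.249]
ft_force: [-1.0, 1.2, 0.7]
width: 0.028
t: 21.95
position: [0.5528, 0.4121, -0.0205]
eef_rot: [3.141, -0.0, 2.249]
ft_force: [1.3, 0.5, 3.0]
width: 0.0153
```

```bash
python3 -m jog '[[0,0,-20,0,0,0],[0,0,-50,0,0,0],[0,0,-50,0,0,0],[0,0,-30,0,0,0],[0,0,0,0,0,0]]'; python3 - <<'E'
from h import *
go(.6558,.043,.03,86.6)
im=env.snapshot("wrist"); cv2.imwrite("pics/w14.png",im[:,:,::-1])
E
```

```text
t: 22.58
position: [0.5539, 0.4134, 0.1339]
eef_rot: [3.136, 0.0, 2.249]
ft_force: [-0.2, 0.3, -0.7]
width: 0.0152
now [0.5539 0.4134 0.1339] yaw 128.87 rp [1.7966e+02 1.0000e-02] | tool shift mm [-352.3 -153.1  103.9] turn z 42.27 (toward 86.6) t 22.57 q7 -0.38
```

View pics/w14.png

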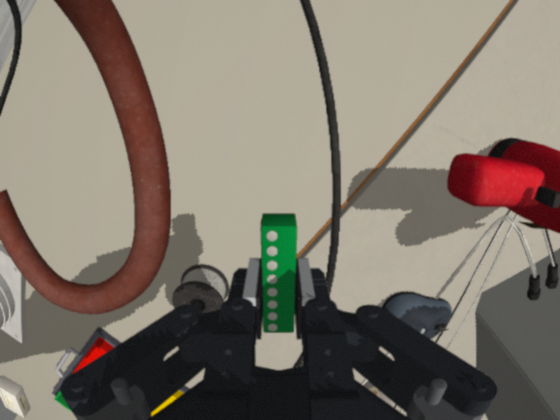

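```bash
python3 -m jog '[[-50,-22,0,0,0,0],[-50,-22,0,0,0,0],[-50,-22,0,0,0,0],[-50,-22,0,0,0,0],[-50,-22,0,0,0,0]]'; python3 -m jog '[[-50,-22,0,0,0,0],[-52,-21,0,0,0,0],[0,0,0,0,0,10.6],[0,0,0,0,0,10.6],[0,0,0,0,0,10.6]]';  python3 -m jog '[[0,0,0,0,0,10.4],[0,0,40,0,0,0],[0,0,20,0,0,0],[0,0,0,0,0,0],[0,0,0,0,0,0]]'; python3 - <<'E'
from h import *
go(.6558,.043,.0,86.6)
im=env.snapshot("wrist"); cv2.imwrite("pics/w15.png",im[:,:,::-1])
E
```

```text
t: 23.25
position: [0.6235, 0.1461, 0.1282]
eef_rot: [-3.14, -0.001, 2.249]
ft_force: [1.1, 0.5, 0.3]
width: 0.0149
t: 23.88
position: [0.6536, 0.0414, 0.128]
eef_rot: [-3.139, -0.0, 1.688]
ft_force: [0.5, -0.4, -0.0]
width: 0.0149
t: 24.5
position: [0.655, 0.0421, 0.0701]
eef_rot: [3.141, -0.0, 1.513]
ft_force: [-0.1, 0.8, 0.5]
width: 0.0152
now [0.655  0.0421 0.0701] yaw 86.68 rp [ 1.7997e+02 -2.0000e-02] | tool shift mm [ 0.9  0.7 70.1] turn z 0.08 (toward 86.6) t 24.5 q7 -0.49
```

View pics/w15.png

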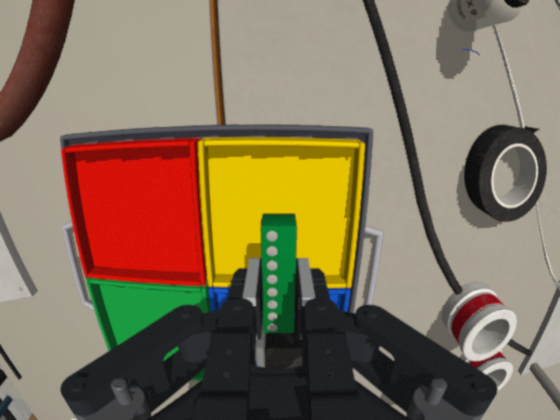

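```bash
python3 -m jog '[[0.9,0.7,40,0,0,0],[0,0,25,0,0,0],[0,0,10,0,0,0],[0,0,2,0,0,0],[0,0,0,0,0,0]]'; python3 -m jog '[[0,0,1,0,0,0],[0,0,0,0,0,0],[0,0,0.6,0,0,0],[0,0,0,0,0,0],[0,0,0,0,0,0]]'
```

```text
t: 25.18
position: [0.6563, 0.0429, -0.0063]
eef_rot: [3.14, -0.0, 1.513]
ft_force: [-0.3, -0.8, -0.5]
width: 0.0153
t: 25.8
position: [0.6553, 0.0427, -0.0092]
eef_rot: [-3.142, 0.0, 1.513]
ft_force: [-0.3, 0.2, 0.3]
width: 0.0151
```

```bash
python3 -m jog '[[0,0,0.5,0,0,0],[0,0,0,0,0,0],[0,0,0,0,0,0],[0,0,0,0,0,0],[0,0,0,0,0,0]]'; python3 -m jog '[[0,0,0.5,0,0,0],[0,0,0,0,0,0],[0,0,0,0,0,0],[0,0,0,0,0,0],[0,0,0,0,0,0]]'
```

```text
t: 26.42
position: [0.6554, 0.0428, -0.0095]
eef_rot: [3.141, 0.0, 1.513]
ft_force: [-2.0, -1.3, 4.9]
width: 0.0154
t: 27.05
position: [0.6554, 0.0427, -0.0095]
eef_rot: [3.141, 0.0, 1.513]
ft_force: [-4.7, -1.1, 8.7]
width: 0.0151
```

Contact. Release gently and retreat.

```bash
python3 -m jog '[[0,0,0,0,0,0],[0,0,0,0,0,0],[0,0,0,0,0,0],[0,0,0,0,0,0],[0,0,0,0,0,0]]' 30; python3 -m jog '[[0,0,-20,0,0,0],[0,0,-50,0,0,0],[0,0,-50,0,0,0],[0,0,-50,0,0,0],[0,0,0,0,0,0]]'; python3 - <<'E'
from h import *
go(.397,-.262,.18,-2.5)
im=env.snapshot("wrist"); cv2.imwrite("pics/w16.png",im[:,:,::-1])
im=cv2.imread("pics/top0.png")[:,:,::-1]
overlay(im,"top",env.camera_params("top"),box(.397,-.262,15,.055,.085,0,.032),"fz.png",30,10)
E
```

```text
t: 27.68
position: [0.6553, 0.0428, -0.0103]
eef_rot: [-3.141, -0.0, 1.513]
ft_force: [0.5, 0.2, 0.6]
width: 0.0301
t: 28.3
position: [0.6582, 0.0437, 0.1665]
eef_rot: [3.132, -0.001, 1.513]
ft_force: [-1.5, 0.2, -0.7]
width: 0.0306
now [0.6582 0.0437 0.1665] yaw 86.68 rp [ 1.7945e+02 -8.0000e-02] | tool shift mm [-320.3 -243.   -13.5] turn z 89.18 (toward -2.5) t 28.3 q7 -0.44
```

View pics/w16.png

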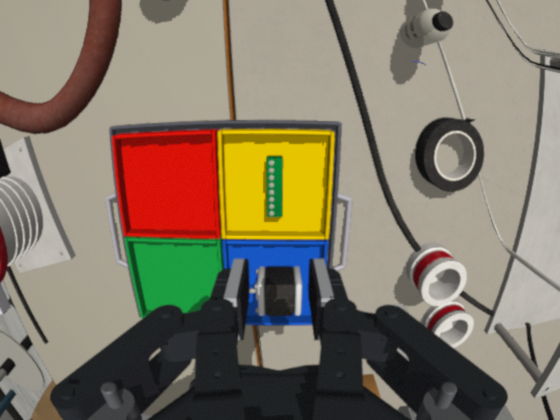

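View pics/fz.png

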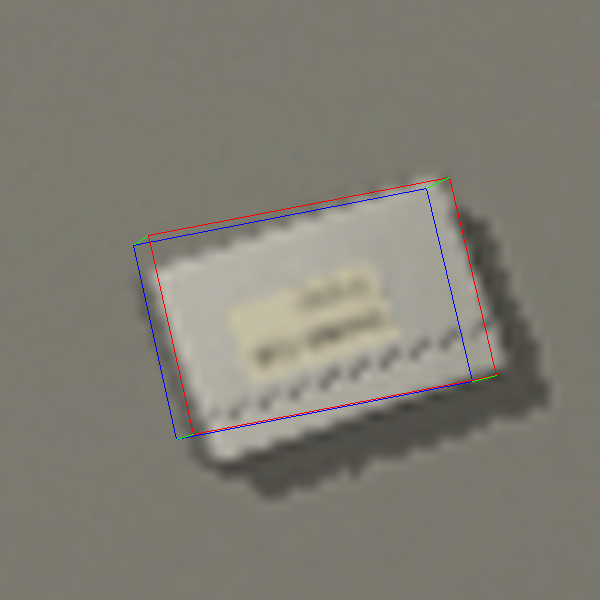

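```bash
python3 -m jog '[[-45,-34,-10,0,0,0],[-46,-35,-10,0,0,0],[-46,-35,0,0,0,0],[-46,-35,0,0,0,0],[-46,-35,0,0,0,0]]' 78; python3 -m jog '[[-46,-35,0,0,0,0],[-45,-34,0,0,0,0],[0,0,0,0,0,-8.3],[0,0,0,0,0,-8.3],[0,0,0,0,0,-8.3]]'; python3 -m jog '[[0,0,0,0,0,0],[0,0,0,0,0,0],[0,0,0,0,0,0],[0,0,0,0,0,0],[0,0,0,0,0,0]]'; python3 - <<'E'
from h import *
im=env.snapshot("wrist"); p=env.camera_params("wrist");np.save("w17.npy",p)
cv2.imwrite("pics/w17.png",im[:,:,::-1]);go(.397,-.262,.1,111.6)
print([(d["at"],d["confidence"]) for d in env.spot_in("fuses_mid","wrist")])
overlay(im,"wrist",p,box(.397,-.262,21.6,.055,.085,0,.032),"fz2.png",60,5)
E
```

```text
t: 28.98
position: [0.4663, -0.177, 0.1794]
eef_rot: [-3.141, -0.0, 1.513]
ft_force: [0.5, -1.1, -0.4]
width: 0.0779
t: 29.6
position: [0.3934, -0.2624, 0.1794]
eef_rot: [-3.141, -0.001, 1.952]
ft_force: [-0.1, -0.3, 0.4]
width: 0.0778
t: 30.22
position: [0.3942, -0.2625, 0.1798]
eef_rot: [-3.142, 0.0, 1.947]
ft_force: [0.8, 0.4, 0.9]
width: 0.0779
now [ 0.3942 -0.2625  0.1798] yaw 111.56 rp [180.   0.] | tool shift mm [-0.5  2.8 79.8] turn z -0.04 (toward 111.6) t 30.27 q7 0.72
[([0.571, 0.0248, 0.0143], 0.65), ([0.3925, -0.2559, 0.0326], 0.64)]
```

View pics/w17.png

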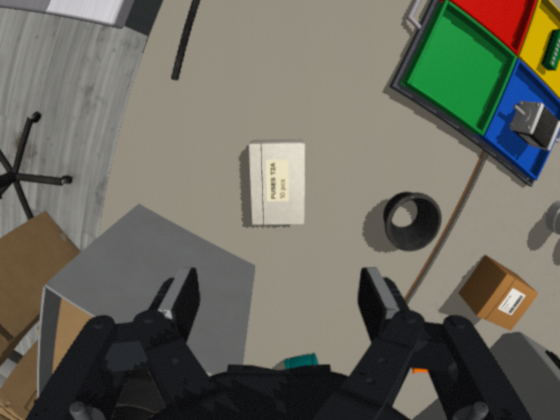

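View pics/fz2.png

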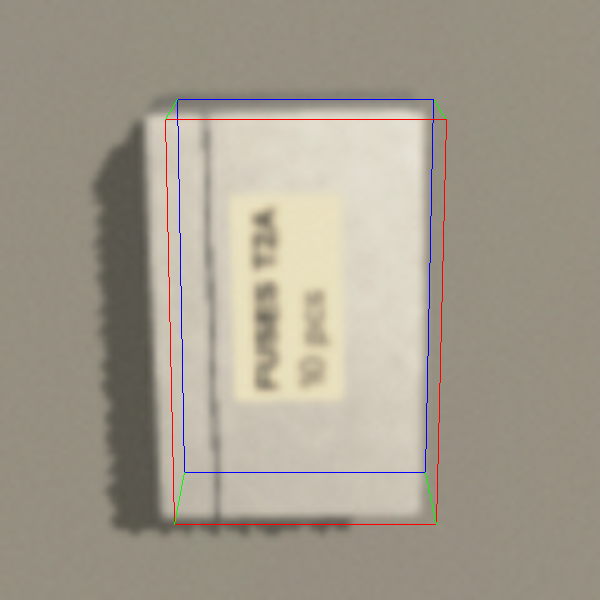

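```bash
python3 -m jog '[[0.9,-0.7,30,0,0,-0.9],[0,0,55,0,0,0],[0,0,25,0,0,0],[0,0,0,0,0,0],[0,0,0,0,0,0]]' 78; python3 - <<'E'
from h import *
im=env.snapshot("wrist"); p=env.camera_params("wrist")
s=env.sense();y=np.radians(112.5);go(.397,-.262,-.018,112.5);print(s["ft_force"])
cv2.imwrite("pics/w18.png",im[:,:,::-1])
E
```

```text
t: 30.95
position: [0.394, -0.2623, 0.0708]
eef_rot: [3.141, 0.001, 1.963]
ft_force: [0.2, 0.5, -0.2]
width: 0.0779
now [ 0.3942 -0.2625  0.0711] yaw 112.47 rp [1.7993e+02 1.0000e-01] | tool shift mm [-0.6  2.8 89.1] turn z -0.03 (toward 112.5) t 31.0 q7 0.61
[ 0.20364728 -0.16934382  0.47115133]
```

View pics/w18.png

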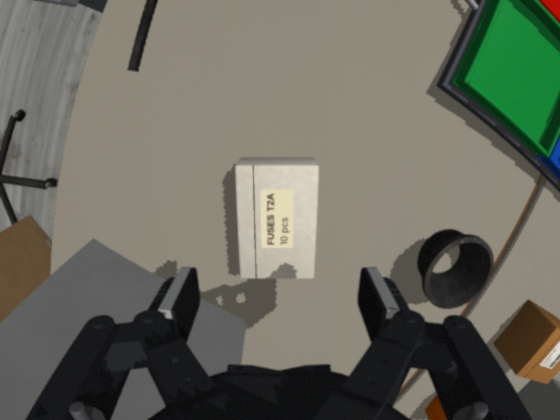

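```bash
python3 -m jog '[[0,-0.4,40,0,0,0],[0,0,25,0,0,0],[0,0,12,0,0,0],[0,0,6,0,0,0],[0,0,4,0,0,0]]' 78;python3 -m jog '[[0,0,1,0,0,0],[0,0,0,0,0,0],[0,0,0,0,0,0],[0,0,0,0,0,0],[0,0,0,0,0,0]]' 72; python3 - <<'E'
from h import *
im=env.snapshot("wrist");cv2.imwrite("pics/w19.png",im[:,:,::-1])
E
```

```text
t: 31.62
position: [0.3935, -0.2626, -0.0166]
eef_rot: [3.141, 0.001, 1.963]
ft_force: [-0.0, -0.8, 0.0]
width: 0.078
t: 32.25
position: [0.3928, -0.2622, -0.0181]
eef_rot: [3.142, 0.0, 1.963]
ft_force: [-0.4, 0.4, -0.2]
width: 0.0715
```

View pics/w19.png

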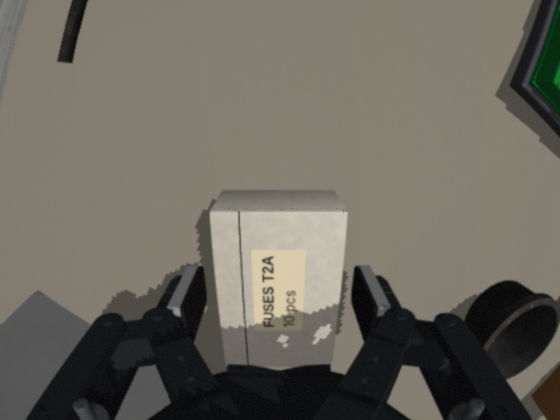

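```bash
python3 -m jog '[[0,0,0,0,0,0],[0,0,0,0,0,0],[0,0,0,0,0,0],[0,0,0,0,0,0],[0,0,0,0,0,0]]' 45 30; python3 -m jog '[[0,0,-20,0,0,0],[0,0,-50,0,0,0],[0,0,-50,0,0,0],[0,0,-40,0,0,0],[0,0,0,0,0,0]]'; python3 - <<'E'
from h import *
go(.5352,-.064,.12,86.6)
im=env.snapshot("wrist");cv2.imwrite("pics/w20.png",im[:,:,::-1])
E
```

```text
t: 32.92
position: [0.3928, -0.2622, -0.0181]
eef_rot: [-3.142, 0.0, 1.963]
ft_force: [-0.7, 0.6, 4.7]
width: 0.0545
t: 33.55
position: [0.3945, -0.2633, 0.1444]
eef_rot: [3.139, 0.005, 1.963]
ft_force: [0.0, -0.3, -0.3]
width: 0.0546
now [ 0.3945 -0.2633  0.1444] yaw 112.45 rp [179.85   0.29] | tool shift mm [130.4 206.2  24.4] turn z 25.85 (toward 86.6) t 33.55 q7 0.69
```

View pics/w20.png

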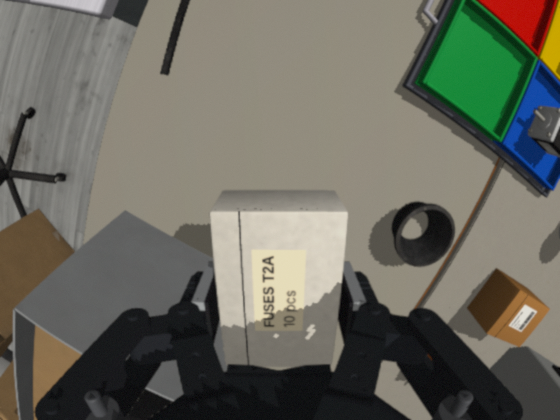

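```bash
python3 -m jog '[[26,41,0,0,0,0],[26,41,0,0,0,0],[26,41,0,0,0,0],[26,41,0,0,0,0],[26,42,0,0,0,0]]'; python3 -m jog '[[0,0,0,0,0,8.6],[0,0,0,0,0,8.6],[0,0,0,0,0,8.6],[0,0,0,0,0,0],[0,0,0,0,0,0]]'; python3 - <<'E'
from h import *
go(.5352,-.064,.0,86.6)
im=env.snapshot("wrist");cv2.imwrite("pics/w21.png",im[:,:,::-1])
E
```

```text
t: 34.22
position: [0.5332, -0.0621, 0.1397]
eef_rot: [-3.139, -0.001, 1.963]
ft_force: [0.7, -0.7, -0.9]
width: 0.0539
t: 34.85
position: [0.5329, -0.0632, 0.1408]
eef_rot: [-3.14, -0.0, 1.516]
ft_force: [-0.1, -0.4, -1.2]
width: 0.0544
now [ 0.5329 -0.0632  0.1408] yaw 86.88 rp [-1.799e+02 -1.000e-02] | tool shift mm [ -0.7   2.3 140.8] turn z 0.28 (toward 86.6) t 34.85 q7 -0.25
```

View pics/w21.png

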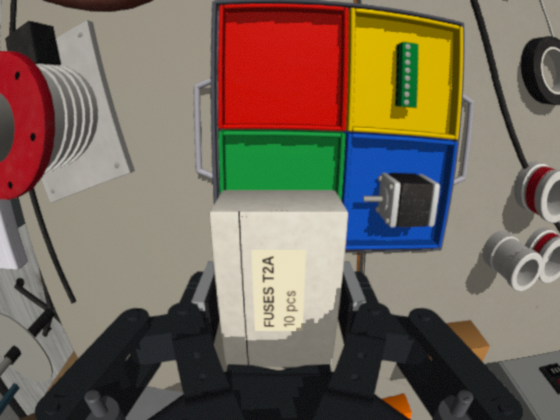

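```bash
python3 -m jog '[[-0.7,2.3,40,0,0,0.3],[0,0,45,0,0,0],[0,0,28,0,0,0],[0,0,0,0,0,0],[0,0,0,0,0,0]]'; python3 - <<'E'
from h import *
go(.5352,-.064,-.007,86.6)
im=env.snapshot("wrist");cv2.imwrite("pics/w22.png",im[:,:,::-1])
E
```

```text
t: 35.52
position: [0.5365, -0.0641, 0.0297]
eef_rot: [3.14, -0.0, 1.508]
ft_force: [0.4, -0.1, -0.3]
width: 0.0549
now [ 0.5365 -0.0641  0.0297] yaw 86.42 rp [ 1.7993e+02 -1.0000e-02] | tool shift mm [-0.  -1.3 36.7] turn z -0.18 (toward 86.6) t 35.52 q7 -0.35
```

View pics/w22.png

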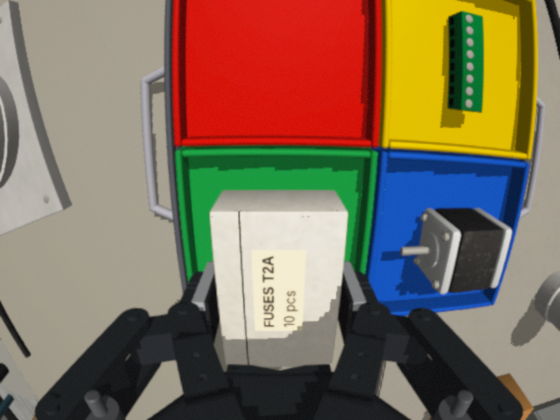

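```bash
python3 -m jog '[[0,-0.5,18,0,0,0],[0,0,11,0,0,0],[0,0,4,0,0,0],[0,0,0,0,0,0],[0,0,0,0,0,0]]'; python3 -m jog '[[0,0,1.5,0,0,0],[0,0,0,0,0,0],[0,0,0.8,0,0,0],[0,0,0,0,0,0],[0,0,0,0,0,0]]'
```

```text
t: 36.2
position: [0.5355, -0.064, -0.004]
eef_rot: [3.141, -0.0, 1.508]
ft_force: [0.2, 0.8, 0.7]
width: 0.0547
t: 36.83
position: [0.5352, -0.0641, -0.0065]
eef_rot: [3.142, 0.0, 1.508]
ft_force: [0.4, -0.6, -0.7]
width: 0.0544
```

```bash
python3 -m jog '[[0,0,0.5,0,0,0],[0,0,0,0,0,0],[0,0,0.4,0,0,0],[0,0,0,0,0,0],[0,0,0,0,0,0]]'
```

```text
t: 37.45
position: [0.5353, -0.0641, -0.0071]
eef_rot: [3.141, 0.0, 1.508]
ft_force: [-1.4, 0.9, 6.3]
width: 0.0543
```

```bash
python3 -m jog '[[0,0,0,0,0,0],[0,0,0,0,0,0],[0,0,0,0,0,0],[0,0,0,0,0,0],[0,0,0,0,0,0]]' 64; python3 -m jog '[[0,0,-20,0,0,0],[0,0,-50,0,0,0],[0,0,-50,0,0,0],[0,0,-50,0,0,0],[0,0,0,0,0,0]]'; python3 - <<'E'
from h import *
go(.563,.28,.16,86.6)
im=env.snapshot("wrist");cv2.imwrite("pics/w23.png",im[:,:,::-1])
print([(d["at"],d["confidence"]) for d in env.spot_in("solder_mid","top")])
E
```

```text
t: 38.08
position: [0.5352, -0.0641, -0.0075]
eef_rot: [-3.142, -0.0, 1.508]
ft_force: [-0.6, 0.6, 0.8]
width: 0.0641
t: 38.7
position: [0.5378, -0.0641, 0.1666]
eef_rot: [3.134, 0.001, 1.507]
ft_force: [0.2, 0.0, -1.1]
width: 0.064
now [ 0.5378 -0.0641  0.1666] yaw 86.37 rp [1.7957e+02 5.0000e-02] | tool shift mm [345.    3.4   6.6] turn z -0.23 (toward 86.6) t 38.7 q7 -0.24
[]
```

View pics/w23.png

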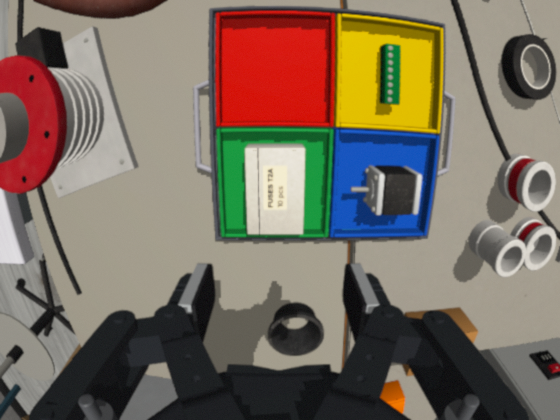

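```bash
python3 -m jog '[[57,0,0,0,0,0],[58,1,0,0,0,0],[58,1,0,0,0,0],[58,1,0,0,0,0],[58,0,0,0,0,0]]' 80; python3 -m jog '[[57,0,0,0,0,0],[0,0,0,0,0,9.4],[0,0,0,0,0,9.4],[0,0,0,0,0,9.4],[0,0,0,0,0,9.4]]'; python3 -m jog '[[0,0,0,0,0,9.4],[0,0,0,0,0,9.4],[0,0,0,0,0,0],[0,0,0,0,0,0],[0,0,0,0,0,0]]';python3 - <<'E'
from h import *
im=env.snapshot("wrist"); p=env.camera_params("wrist");np.save("w24.npy",p)
cv2.imwrite("pics/w24.png",im[:,:,::-1])
r=env.spot_in("solder_mid","wrist");print([(d["at"],d["confidence"],proj(d["at"],"wrist",p)) for d in r])
x,y=.563,.285
go(x,y,.0,30)
a=np.linspace(0,2*np.pi,60)
C=np.c_[x+.0275*np.cos(a),y+.0275*np.sin(a)]
b=np.ascontiguousarray(im[:,:,::-1])
for z,cl in((.038,(0,0,255)),(0,(255,0,0))):cv2.polylines(b,[(proj(np.c_[C,np.full(60,z)],"wrist",p)*16).round().astype(int)],True,cl,1,shift=4)
cv2.imwrite("pics/so1.png",cv2.resize(b[100:300,180:400],None,fx=3,fy=3))
E
```

```text
t: 39.42
position: [0.5557, 0.2253, 0.1605]
eef_rot: [-3.139, 0.001, 1.507]
ft_force: [0.8, -0.1, 0.1]
width: 0.0798
t: 40.05
position: [0.5591, 0.2805, 0.1602]
eef_rot: [-3.14, 0.003, 0.846]
ft_force: [0.3, 0.7, 0.1]
width: 0.0802
t: 40.67
position: [0.5599, 0.2809, 0.1621]
eef_rot: [-3.141, 0.001, 0.525]
ft_force: [-0.1, -0.4, -0.3]
width: 0.0802
[([0.5611, 0.2832, 0.0392], 0.78, array([[277.10611967, 190.42972991]]))]
now [0.5601 0.2809 0.1624] yaw 30.03 rp [-1.8e+02  1.0e-02] | tool shift mm [  4.6  -2.1 162.4] turn z 0.03 (toward 30.0) t 40.77 q7 -1.76
```

View pics/so1.png

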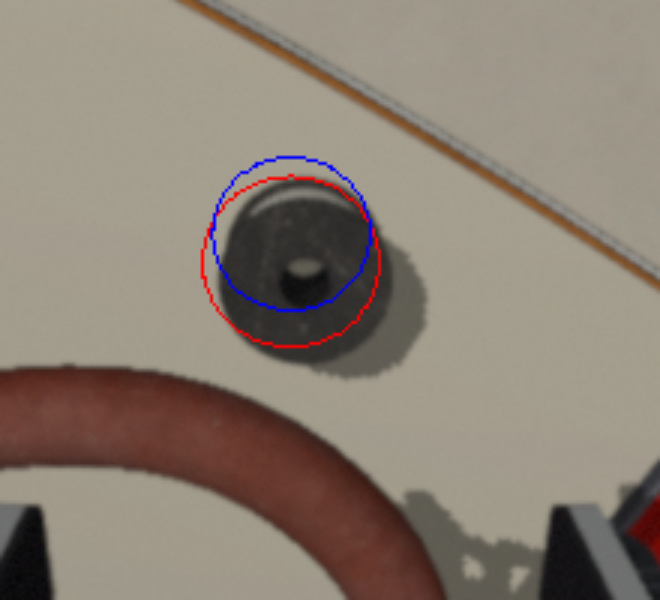

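View pics/w24.png

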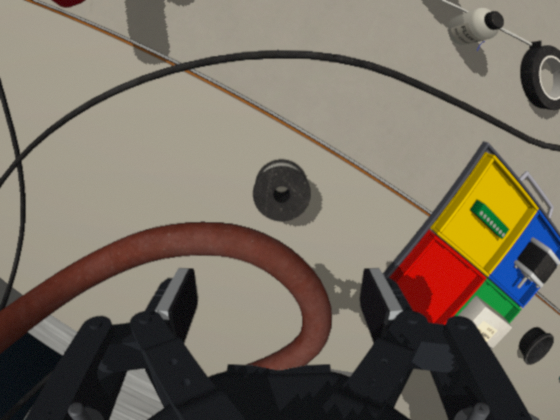

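```bash
python3 -m jog '[[-1.3,2.2,30,0,0,0],[0,0,40,0,0,0],[0,0,20,0,0,0],[0,0,0,0,0,0],[0,0,0,0,0,0]]'; python3 - <<'E'
from h import *
im=env.snapshot("wrist");cv2.imwrite("pics/w25.png",im[:,:,::-1]);go(.56,.28,-.024,30)
E
```

```text
t: 41.4
position: [0.5609, 0.2791, 0.0739]
eef_rot: [-3.142, -0.002, 0.523]
ft_force: [-1.5, -0.3, 0.8]
width: 0.0799
now [0.561  0.2791 0.0742] yaw 29.98 rp [ 1.8e+02 -1.4e-01] | tool shift mm [-0.5 -1.3 98.2] turn z -0.02 (toward 30.0) t 41.45 q7 -1.79
```

View pics/w25.png

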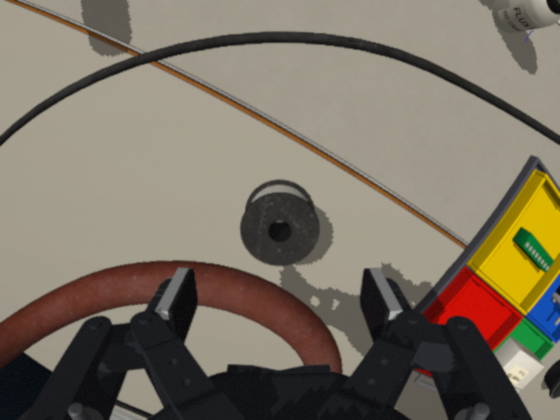

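```bash
python3 -m jog '[[0,0,0,0,0,8.3],[0,0,0,0,0,8.3],[0,0,0,0,0,8.3],[0,0,15,0,0,0],[0,0,0,0,0,0]]'; python3 - <<'E'
from h import *
im=env.snapshot("wrist");cv2.imwrite("pics/w26.png",im[:,:,::-1]);go(.56,.28,-.024,5)
E
```

```text
t: 42.08
position: [0.5593, 0.2781, 0.0565]
eef_rot: [3.141, 0.002, 0.092]
ft_force: [0.3, 0.9, 0.3]
width: 0.0803
now [0.5596 0.2782 0.057 ] yaw 5.23 rp [1.7997e+02 7.0000e-02] | tool shift mm [ 0.5 -1.7 81. ] turn z 0.23 (toward 5.0) t 42.12 q7 -2.17
```

View pics/w26.png

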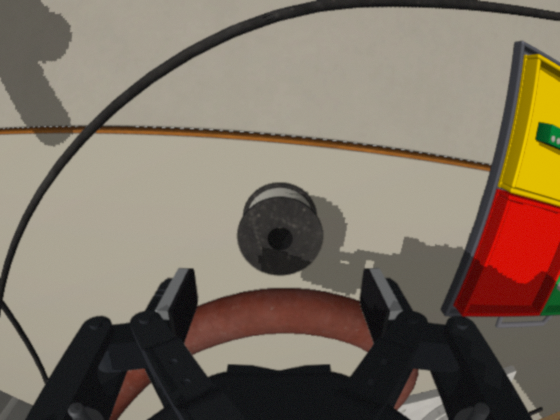

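```bash
python3 -m jog '[[0,0,30,0,0,0],[0,0,20,0,0,0],[0,0,10,0,0,0],[0,0,0,0,0,0],[0,0,0,0,0,0]]'; python3 - <<'E'
from h import *
im=env.snapshot("wrist");cv2.imwrite("pics/w27.png",im[:,:,::-1]);go(.56,.28,-.024,5)
s=env.sense();p=env.camera_params("wrist")
for h in(25,30,40):print(h,proj([s["position"]+[0,0,h/1000]],"wrist",p), proj([[*s["position"][:2],.038]],"wrist",p))
E
```

```text
t: 42.75
position: [0.5606, 0.2788, -0.0017]
eef_rot: [-3.141, -0.001, 0.089]
ft_force: [-0.3, 0.6, -0.6]
width: 0.0799
now [ 0.5606  0.2789 -0.0016] yaw 5.09 rp [-1.7997e+02 -7.0000e-02] | tool shift mm [-0.5 -1.2 22.4] turn z 0.09 (toward 5.0) t 42.8 q7 -2.2
25 [[279.21772716 273.34844786]] [[279.26763059 288.84783372]]
30 [[279.23408725 278.39855657]] [[279.26763059 288.84783372]]
40 [[279.26920043 289.34006092]] [[279.26763059 288.84783372]]
```

View pics/w27.png

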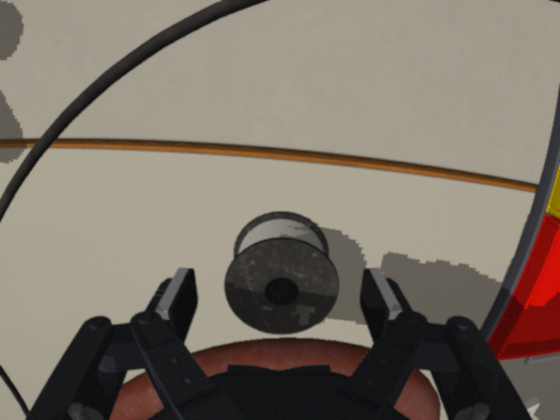

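```bash
python3 -m jog '[[1.2,1,10,0,0,0],[0,0,7,0,0,0],[0,0,3,0,0,0],[0,0,2,0,0,0],[0,0,0,0,0,0]]'; python3 -m jog '[[0,0,0,0,0,0],[0,0,0,0,0,0],[0,0,0,0,0,0],[0,0,0,0,0,0],[0,0,0,0,0,0]]' 45 45;python3 - <<'E'
from h import *
im=env.snapshot("wrist");cv2.imwrite("pics/w28.png",im[:,:,::-1]);go(.542,.0498,.14,-3.4);print(env.sense()["ft_force"])
E
```

```text
t: 43.42
position: [0.5613, 0.2776, -0.0245]
eef_rot: [3.142, 0.0, 0.089]
ft_force: [0.1, 0.6, -0.1]
width: 0.0799
t: 44.05
position: [0.5616, 0.2778, -0.0235]
eef_rot: [-3.141, -0.001, 0.088]
ft_force: [-1.9, -1.1, 6.1]
width: 0.05
now [ 0.5615  0.2778 -0.0236] yaw 5.07 rp [-1.7999e+02 -3.0000e-02] | tool shift mm [ -39.6  225.4 -163.6] turn z 8.47 (toward -3.4) t 44.1 q7 -2.2
[-1.91777894 -0.88577144  5.57992753]
```

View pics/w28.png

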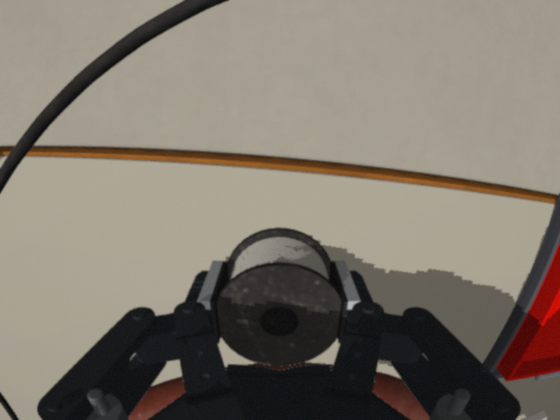

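```bash
python3 -m jog '[[0,0,-10,0,0,0],[0,0,-30,0,0,0],[0,0,-50,0,0,0],[0,0,-50,0,0,0],[0,0,-25,0,0,0]]';python3 - <<'E'
from h import *
im=env.snapshot("wrist");cv2.imwrite("pics/w29.png",im[:,:,::-1]);go(.542,.0498,.14,-3.4);print(env.sense()["ft_force"])
im=env.snapshot("side");cv2.imwrite("pics/s29.png",cv2.resize(im[220:330,170:310,::-1],None,fx=4,fy=4,interpolation=cv2.INTER_CUBIC))
E
```

```text
t: 44.72
position: [0.5623, 0.2782, 0.1443]
eef_rot: [-3.14, -0.004, 0.089]
ft_force: [0.7, 0.0, -2.4]
width: 0.0503
now [0.5634 0.2788 0.1468] yaw 5.07 rp [-179.84   -0.39] | tool shift mm [-41.6 226.2   6.8] turn z 8.47 (toward -3.4) t 44.77 q7 -2.14
[0.95984775 0.78847472 1.26384753]
```

View pics/w29.png

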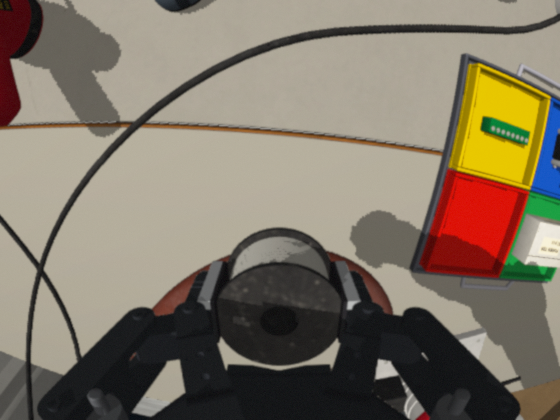

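View pics/s29.png

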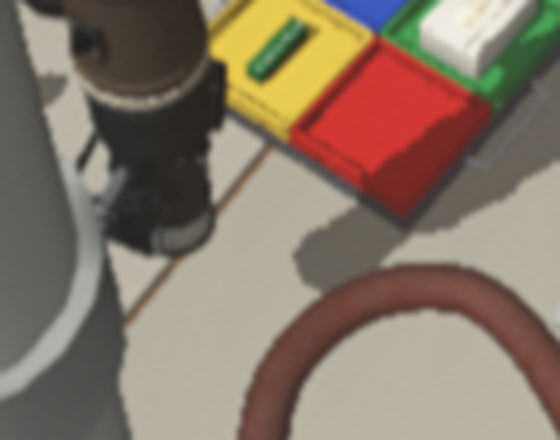

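```bash
python3 -m jog '[[-10,56,0,0,0,0],[-10.5,56.5,0,0,0,0],[-10.5,57,0,0,0,0],[-10.5,56.5,0,0,0,0],[0,0,0,0,0,8.5]]'; python3 -m jog '[[0,0,40,0,0,0],[0,0,40,0,0,0],[0,0,0,0,0,0],[0,0,0,0,0,0],[0,0,0,0,0,0]]';python3 - <<'E'
from h import *
im=env.snapshot("wrist");cv2.imwrite("pics/w30.png",im[:,:,::-1]);go(.542,.0498,-.0125,-3.4);print(env.sense()["ft_force"])
E
```

```text
t: 45.45
position: [0.5386, 0.0417, 0.139]
eef_rot: [3.138, 0.003, -0.071]
ft_force: [-0.4, 0.7, -2.2]
width: 0.0502
t: 46.08
position: [0.5411, 0.049, 0.0621]
eef_rot: [-3.141, -0.002, -0.06]
ft_force: [0.7, 0.3, -1.9]
width: 0.0503
now [0.541 0.049 0.062] yaw -3.42 rp [-1.7998e+02 -1.4000e-01] | tool shift mm [ 0.9 -0.9 74.5] turn z -0.02 (toward -3.4) t 46.12 q7 -1.92
[-0.97000282  0.15636072 -1.125385  ]
```

View pics/w30.png

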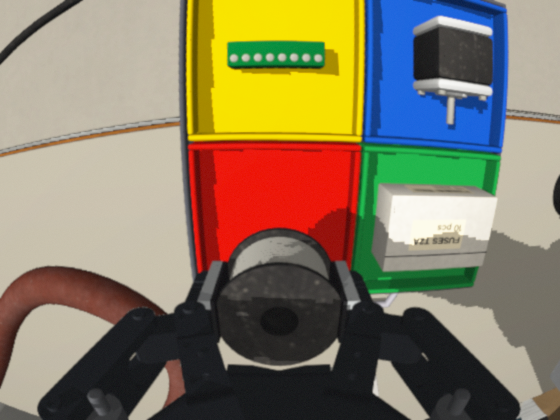

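```bash
python3 -m jog '[[0.9,-0.9,30,0,0,0],[0,0,28,0,0,0],[0,0,10,0,0,0],[0,0,2,0,0,0],[0,0,0,0,0,0]]'; python3 -m jog '[[0,0,1,0,0,0],[0,0,0,0,0,0],[0,0,1,0,0,0],[0,0,0,0,0,0],[0,0,0,0,0,0]]'
```

```text
t: 46.75
position: [0.5418, 0.0497, -0.0084]
eef_rot: [-3.141, -0.001, -0.06]
ft_force: [-0.2, 0.5, -2.1]
width: 0.0498
t: 47.38
position: [0.5409, 0.0496, -0.0114]
eef_rot: [3.142, 0.0, -0.06]
ft_force: [0.4, -0.5, -1.3]
width: 0.05
```

```bash
python3 -m jog '[[0,0,0.7,0,0,0],[0,0,0,0,0,0],[0,0,0.5,0,0,0],[0,0,0,0,0,0],[0,0,0,0,0,0]]'
```

```text
t: 48.0
position: [0.541, 0.0496, -0.0125]
eef_rot: [3.142, -0.0, -0.06]
ft_force: [-0.4, 0.3, 0.3]
width: 0.0502
```

```bash
python3 -m jog '[[0,0,0.4,0,0,0],[0,0,0,0,0,0],[0,0,0.3,0,0,0],[0,0,0,0,0,0],[0,0,0,0,0,0]]'
```

```text
t: 48.62
position: [0.5411, 0.0496, -0.0126]
eef_rot: [3.141, -0.0, -0.06]
ft_force: [-4.0, -0.0, 8.6]
width: 0.0498
```

```bash
python3 -m jog '[[0,0,0,0,0,0],[0,0,0,0,0,0],[0,0,0,0,0,0],[0,0,0,0,0,0],[0,0,0,0,0,0]]' 65;python3 - <<'E'
from h import *
im=env.snapshot("wrist");cv2.imwrite("pics/w31.png",im[:,:,::-1]);print(env.sense()["ft_force"])
E
```

```text
t: 49.25
position: [0.5409, 0.0496, -0.0134]
eef_rot: [3.142, 0.0, -0.06]
ft_force: [0.5, 0.1, -0.5]
width: 0.0649
[ 0.89429069 -0.03796203 -0.45349935]
```

View pics/w31.png

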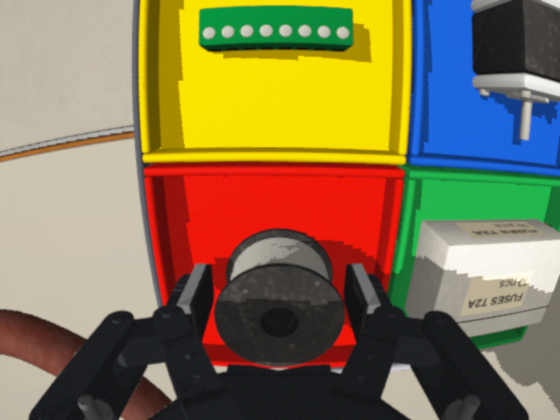

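```bash
python3 -m jog '[[0,0,-3,0,0,0],[0,0,-10,0,0,0],[0,0,-20,0,0,0],[0,0,0,0,0,0],[0,0,0,0,0,0]]' 67; python3 -m jog '[[0,0,-50,0,0,0],[0,0,-50,0,0,0],[0,0,-50,0,0,0],[0,0,0,0,0,0],[0,0,0,0,0,0]]';python3 - <<'E'
from h import *
im=env.snapshot("wrist");cv2.imwrite("pics/w32.png",im[:,:,::-1])
im=env.snapshot("side");cv2.imwrite("pics/s32.png",im[:,:,::-1])
im=env.snapshot("top");cv2.imwrite("pics/t32.png",im[:,:,::-1]);print(env.sense()["t"])
E
```

```text
t: 49.92
position: [0.5409, 0.0496, 0.0197]
eef_rot: [3.142, -0.0, -0.06]
ft_force: [-0.2, -0.2, -0.4]
width: 0.0669
t: 50.55
position: [0.5404, 0.0494, 0.1688]
eef_rot: [3.141, 0.001, -0.06]
ft_force: [0.4, 0.3, -0.7]
width: 0.0671
50.7
```

View pics/w32.png

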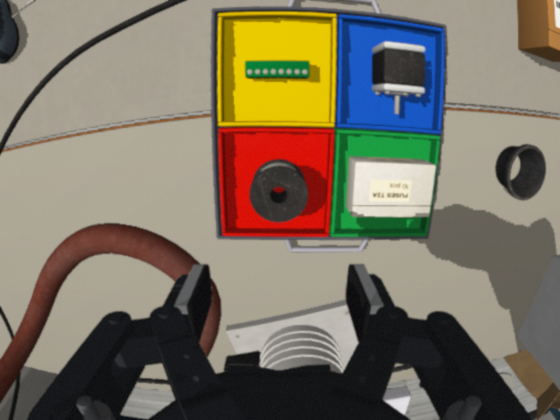

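View pics/s32.png

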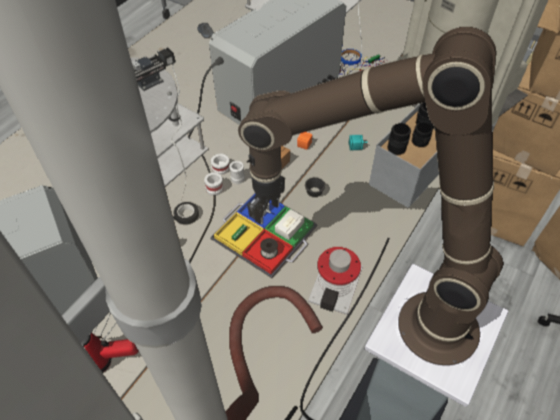

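View pics/t32.png

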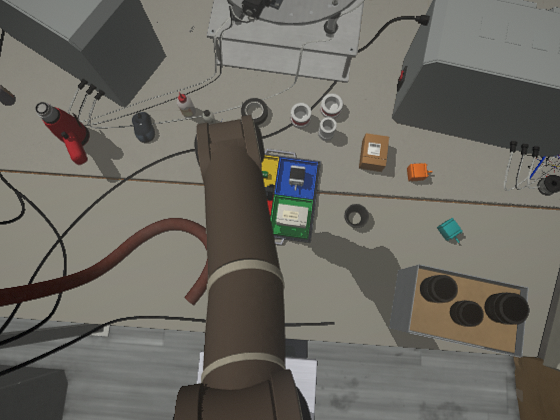

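```bash
python3 - <<'E'
import cv2
a=cv2.imread("pics/s32.png")[185:285,200:330];cv2.imwrite("pics/s33.png",cv2.resize(a,None,fx=5.5,fy=5.5,interpolation=cv2.INTER_CUBIC))
E
```

```text
(no output)
```

View pics/s33.png

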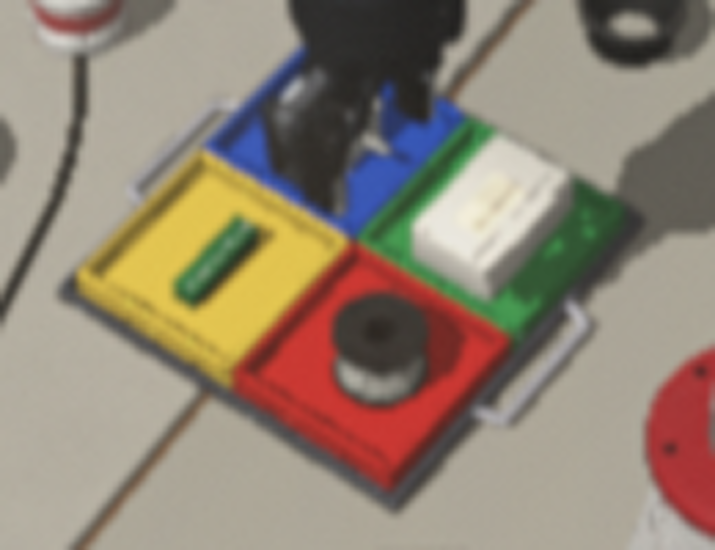

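All four parts lie flat in the right bins and the gripper is clear.

```bash
python3 - <<'E'
from bench import env
print(env.finish_job())
E
```

```text
the job is handed in; nothing more can be done
None
```

The kit is packed and handed in at 50.7 s of the 96 s. The motor is in the blue bin, the terminal block in yellow, the fuse box in green and the solder spool in red. I placed them in that order, and lowered each one until the wrist force showed it touching the bin floor before I opened the fingers.

**Last checks:** In the last wrist and side pictures, the terminal block, fuse box and spool lie flat inside their bins, the same side up as found. The gripper hid the motor in the side picture, but the wrist and top pictures show it flat in its bin. The boot and carton have not moved in the top picture, and the gripper was about 17 cm up, touching nothing. The highest force printed after a move was under 10 N.

**What disagreed:**
- **Finger ends:** They stood roughly 20–30 mm above the reported TCP. The first grasp of the terminal block therefore closed above it, without touching it, and I repeated it lower with success.
- **Spool grip:** The fingers closed to 50 mm instead of 55 mm, probably on the wire under the top flange. It held and released cleanly.
- **Last network check:** The network did not find the spool in the top picture; I found it with the wrist camera instead.

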